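# Reassemble a modular vacuum pump

## Task

Put the pump back together: stand every loose finned stage squarely in line on the bed beside the drive block, butted flush against the block and one another with no gaps. Then fit each of the two fans on a drive shaft of its own, turned so that its keyway takes the key and it drops fully home on its seat. Last of all push the red run lever over to its far end, away from the robot, leaving everything else on the bench where it is.

Things in the scene. Friction and masses are not known exactly. Their poses are not given: they have to be found in the camera images.
- stage1: Finned pump stage, upright block, silver fins, blue top: 90 mm along its x, 56 mm along y (the row), 60 mm high, 0.4-0.65 kg. On top, centred, a blue grip block 24 (x) by 36 (y) mm, from 60 to 88 mm high. Origin: centre of underside, z up. Same either way round. Starts standing on the table at any yaw. Three or four stages are present, all alike.
- stage2: Finned pump stage, upright block, silver fins, blue top: 90 mm along its x, 56 mm along y (the row), 60 mm high, 0.4-0.65 kg. On top, centred, a blue grip block 24 (x) by 36 (y) mm, from 60 to 88 mm high. Origin: centre of underside, z up. Same either way round. Starts standing on the table at any yaw. Three or four stages are present, all alike.
- stage3: Finned pump stage, upright block, silver fins, blue top: 90 mm along its x, 56 mm along y (the row), 60 mm high, 0.4-0.65 kg. On top, centred, a blue grip block 24 (x) by 36 (y) mm, from 60 to 88 mm high. Origin: centre of underside, z up. Same either way round. Starts standing on the table at any yaw. Three or four stages are present, all alike.
- stage4: Finned pump stage, upright block, silver fins, blue top: 90 mm along its x, 56 mm along y (the row), 60 mm high, 0.4-0.65 kg. On top, centred, a blue grip block 24 (x) by 36 (y) mm, from 60 to 88 mm high. Origin: centre of underside, z up. Same either way round. Starts standing on the table at any yaw. Three or four stages are present, all alike.
- fan1: Fan lying flat, 84 mm across; blades and grey rim 18 mm high; black square boss 40x40 mm (sides along its x, y), 50 mm high; 0.15 kg. Origin: centre of underside, z up the axis. Right through the boss: 21 mm square bore and, towards +x, a keyway 11 mm wide reaching 17 mm from the axis; keyway's end wall and the blade at +x are yellow. Starts at any yaw. Both fans alike, either fits either shaft.
- fan2: Fan lying flat, 84 mm across; blades and grey rim 18 mm high; black square boss 40x40 mm (sides along its x, y), 50 mm high; 0.15 kg. Origin: centre of underside, z up the axis. Right through the boss: 21 mm square bore and, towards +x, a keyway 11 mm wide reaching 17 mm from the axis; keyway's end wall and the blade at +x are yellow. Starts at any yaw. Both fans alike, either fits either shaft.
- bed_start (a point): Start of the row: foot of the drive block's flat end face (facing this -y), mid-width, on top of the dark bed plate 8 mm over the table. Plate 110 mm wide (x), free for 259 mm towards -y (robot's right): stages go there with y along this y, centres 28, 84, 140, 196 mm from here. Drive block (grey fins, blue top): from here to 190 mm at +y, 104 mm wide, 60 mm over the plate. Fixed; varies.
- shaftA_seat (a point): First drive shaft: point on its axis at seat level (72 mm over the table; the fan's underside rests here), z up, 51 mm along +y from bed_start. Shaft 18 mm thick, 44 mm tall, top 6 mm tapered. Yellow key on its +x side: 8 mm wide, to 15 mm from the axis, 30 mm tall. A fan off line rests on the key; it drops once its +x matches this x within 0.1 rad. Stiff to turn (0.25 N m), any angle.
- shaftB_seat (a point): Second drive shaft: point on its axis at seat level (72 mm over the table; the fan's underside rests here), z up, 141 mm along +y from bed_start. Shaft 18 mm thick, 44 mm tall, top 6 mm tapered. Yellow key on its +x side: 8 mm wide, to 15 mm from the axis, 30 mm tall. A fan off line rests on the key; it drops once its +x matches this x within 0.1 rad. Stiff to turn (0.25 N m), any angle.
- run_lever (a joint): Red-knobbed run lever on a white box right of the pump: angle in rad, 0 leaning towards the robot, 1.0 (its stop) leaning away from it. It stays where it is left; about 1 N at the knob moves it. It starts at 0 to 0.15.
- run_lever_tip (a point): Centre of the lever's red knob, a 26 mm ball 80 mm from the pivot, which is 22 mm over the table. At joint angle a it leans 0.5 - a rad from upright towards the robot. The frame turns with the lever; its y is the level pivot axis (to the left); the knob moves away from the robot square to y. The white box below is 70 by 50 mm, 25 mm high, fixed, yaw up to 0.35 rad.
- flask: White plastic bottle with blue cap, 60 mm diameter, 150 mm high, standing at the far left. Bystander: leave alone. Origin: centre of its underside.
- beaker: Clear glass cup, 70 mm wide, 90 mm high, beyond the pump. Bystander: leave alone. Origin: centre of its underside.
- grease: Amber jar with white lid, 50 mm wide, 45 mm high, left of the pump. Bystander: leave alone. Origin: centre of its underside.
- wrench: Steel wrench 150 mm long, lying beyond the pump. Bystander: leave alone. Origin: centre of its underside.
- driver: Screwdriver 170 mm long, lying at the right. Bystander: leave alone. Origin: centre of its underside.
- wipebox: Closed blue box 120 by 200 mm, 70 mm high, at the left. Bystander: leave alone. Origin: centre of its underside.

How it is judged:
By the outcome, as a careful person would: the job done as asked, in the order asked, and still so for the second after the job is handed in, with the robot touching nothing.
Of stage1, stage2, stage3, stage4 only 3 to 4 are there at a start; the rules pass over those that are not, and their reading is None.
At some moment in a run one of stage1, stage2, stage3, stage4, fan1, fan2 may be knocked a few centimetres aside while the robot is not near it.
It also fails if it takes over 200 s, if anything falls off the work surface, if the arm or the gripper's body presses on something with over 40 N, if the wrist force passes 120 N, or if a joint passes its speed limit or range.

## Robot

A 6-joint arm with a two-finger parallel gripper is mounted at the origin on the work surface. World frame = base frame: x ahead of the robot, y to its left, z up, the work surface at z = 0. Lengths are in m, angles in rad, forces in N, time in s.
With the tool pointing down it reaches from about 0.35 to 0.775 m from the base axis. Payload 5.5 kg.
Tool frame: the origin (TCP) lies at the very end of the fingers, on their centre line; the grasp point (between the pads) lies hold_point_z behind it (hold_point_z is the distance from the TCP to the grasp point, in m); x points along the fingers, y is the direction in which the jaws open and shut, and the axes are right-handed (so a half turn about x gives the same grasp; the last joint's range is limited). The gripper opens to 85 mm and grips with 20 to 120 N. Pads are 22 mm wide; open, the fingers measure 114 mm over their backs; the gripper's body (76 mm by 85 mm) begins 54 mm behind the grasp point. The pads swing forward as they close: fully open they stand 13 mm farther back than shut.
Start: joints at [1.186, 0.313, 0.046, 1.304, 0, 1.431], TCP at [0.139, 0.558, 0.203] pointing down, gripper open.
Joint ranges: [-2.76, 2.76], [-0.86, 1.69], [-1.03, 1.26], [-2.2, 2.34], [-1.47, 1.5], [-3.14, 3.14]. Speed limits (rad/s): [2.57, 2.57, 3.14, 3.14, 3.14, 3.14].

## Interface

Orientations are given as a unit quaternion [w, x, y, z].
In Python, from workcell import * gives the robot as it stands. The module is installed in compiled form; this text tells all that it offers.
- The arm moves only by the tool step_arm, never from a script. Its argument "targets" is a list of rows, each a list of 3 entries, a list of its own where there are three numbers: the turn, a rotation vector about the tool's x, y, z in degrees, then the shift along the tool's x, y, z in cm, then the finger opening in cm, from 0 to 8.54. A call has exactly 10 rows; each row shifts and turns the commanded pose from where the row before left it, along the tool's axes as they then stand; what a row does not reach is not made up. A row lasts 1/10 s, in which the tool goes at most 50 mm and 8.59 degrees, less where a joint would pass 70% of its speed; a pose out of reach is approached as far as the arm can. A call with a gripper value outside its range is refused whole. The fingers move at their own pace and stop on an object; "force" is the grip in N (left out, the last holds). Time passes only in rows, so rows that do not move let the fingers close, or fill a call up. It gives the time, the measured TCP pose, the force and the opening at its end, in the units of the state.
- get_state(): the state, without advancing time (a new reading comes with each control period).
- read_camera(name): name is "scene" or "top"; returns the picture (480x640x3 uint8, red, green, blue); there is no depth.
- camera_model(name): a dict with "fx", "fy", "cx", "cy" (pixels), "dist_coeffs" ([k1, k2, p1, p2, k3] as OpenCV has them; the pictures are not rectified), "xyz" and "rotation" of the camera in the world. Camera axes: x right, y down, z forward; pixel columns grow to the right and rows downward; lengths in m; the calibration is good to about 2 mm. A picture is of the moment at which its call begins. camera_model takes no time and is no camera call.
- hand_in(): hands the job in, once; it reports no verdict.
Trained networks look in the newest picture that a camera, given by its name, has taken for a name from the list of things; names that differ only in an ending like _2 or _b are one class to them, and where a whole thing is asked for, a point or a joint stands for the part that bears it (a point fixed in the world has none). Each returns a list of dicts, best first, with "p" (0 to 1); they miss things now and then, are a little off and sometimes report something else, mostly with a low value. They report only what shows in the picture. A call takes as long as a camera call.
- find_in(camera, label): "extent" ([left, top, width, height] in pixels, round what is visible of it).
- silhouettes(camera, label): "mask" (480x640 bool, what is visible of it) and "extent" ([left, top, width, height] in pixels, round what is visible of it).
The state is a dict: "clock": time; "joint_pos": joint angles; "qvel": joint speeds; "tau": joint torques, N m; "tcp_pos": TCP position; "orientation": TCP orientation; "wrist_force": force on the tool from outside, world axes, zero at the start; "ft_torque": the same for the moment, N m; "finger_gap": finger opening in m.
Only numpy, scipy, OpenCV 4.12 (cv2) and the standard library are available. Lean on these libraries where they do the work, as an engineer would, in place of code of your own. Each camera call takes 0.05 s, during which the arm holds its last target.

## Working session

There is one attempt and no reset: what is moved stays moved. The work goes in short steps, Python scripts to look and compute and a tool call to move; the robot and the scene stay as the last step left them, time stands still between calls to the robot, and variables do not carry over. Pictures are saved under pics/ and viewed, and the job is handed in when it is done.

Besides the shell and the picture viewer there is one more tool, called after "Call:" as a command line: name --argument value ..., lists and objects as JSON in quotes. step_arm: Moves the arm, as the interface text tells. Its arguments: {"type":"object","properties":{"targets":{"type":"array","items":{"type":"array"}},"force":{"type":"number"}},"required":["targets"]}

```bash
mkdir -p pics; ls
python3 - <<'E'
from workcell import *
import cv2
s=get_state();print(s)
for n in("scene","top"):
    im=read_camera(n);cv2.imwrite(f"pics/{n}0.png",im[:,:,::-1]);print(camera_model(n))
E
```

```text
pics
{'clock': 0.0, 'joint_pos': array([ 1.18638822e+00,  3.13958603e-01,  4.49819509e-02,  1.30360519e+00,
       -6.66574087e-06,  1.43119062e+00]), 'qvel': array([-1.03096781e-03, -8.31744953e-04, -1.34856231e-04, -7.24530451e-04,
       -1.46590142e-03, -1.37564617e-05]), 'tau': array([-1.64051335e-04, -4.80620170e+01,  2.98536479e+01,  1.92919612e-02,
        1.59470223e-04,  6.96260543e-06]), 'tcp_pos': array([0.13916168, 0.55732718, 0.20243391]), 'orientation': array([ 0.70165492,  0.08572439,  0.70197739, -0.08694507]), 'wrist_force': array([ 0.52885181, -0.63033276,  0.96295958]), 'ft_torque': array([-0.04658046, -0.04771498, -0.02621605]), 'finger_gap': 0.08574215930943109}
{'fx': 454.8971600126044, 'fy': 454.8971600126044, 'cx': 327.5033844021132, 'cy': 232.2300820089843, 'dist_coeffs': array([0.01833438, 0.        , 0.        , 0.        , 0.        ]), 'xyz': array([ 1.33845686, -0.43785939,  0.75807316]), 'rotation': array([-0.38921943,  0.77517488,  0.4460657 , -0.22053921])}
{'fx': 482.1614782168464, 'fy': 482.1614782168464, 'cx': 319.8374055173677, 'cy': 239.1016646052616, 'dist_coeffs': array([-0.06603054,  0.        ,  0.        ,  0.        ,  0.        ]), 'xyz': array([0.39274309, 0.0087086 , 1.45025897]), 'rotation': array([ 0.04725012, -0.69758272,  0.71372607, -0.04172373])}
```

View pics/scene0.png

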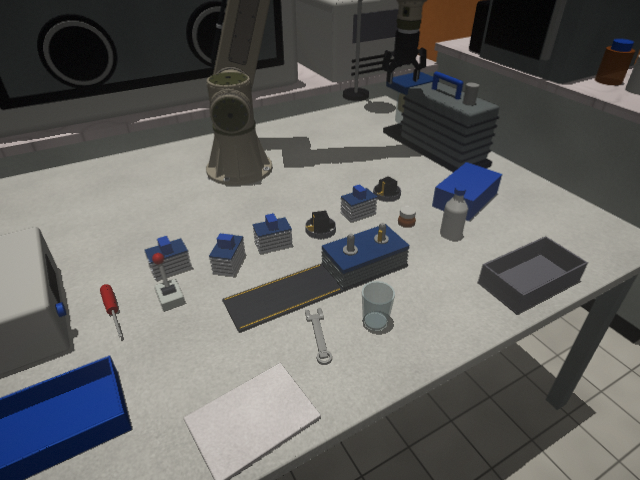

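View pics/top0.png

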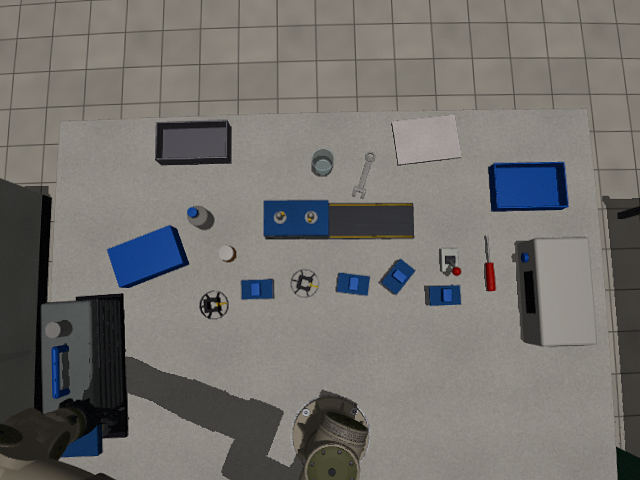

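```bash
cat > h.py <<'E'
import numpy as np, cv2
from scipy.spatial.transform import Rotation as R
def cam(m):
    q=m['rotation']; Rw=R.from_quat([q[1],q[2],q[3],q[0]]).as_matrix()
    K=np.array([[m['fx'],0,m['cx']],[0,m['fy'],m['cy']],[0,0,1.]])
    return Rw,np.array(m['xyz']),K,np.array(m['dist_coeffs'])
def proj(m,P):
    Rw,t,K,d=cam(m); P=np.atleast_2d(P).astype(float)
    rv,_=cv2.Rodrigues(Rw.T)
    return cv2.projectPoints(P.reshape(-1,1,3),rv,-Rw.T@t,K,d)[0][:,0]
def back(m,uv,z):
    Rw,t,K,d=cam(m)
    uv=np.atleast_2d(uv).astype(float)
    n=cv2.undistortPoints(uv.reshape(-1,1,2),K,d)[:,0]
    r=np.c_[n,np.ones(len(n))]@Rw.T
    return t+r*((z-t[2])/r[:,2])[:,None]
def pose():
    from workcell import get_state
    s=get_state();q=s['orientation'];return s,R.from_quat([q[1],q[2],q[3],q[0]]).as_matrix()
E
python3 - <<'E'
from h import *
from workcell import *
t=camera_model('top')
im=read_camera('top')
for l in ['stage1','fan1','shaftA_seat','bed_start','run_lever','run_lever_tip','wrench','beaker','grease','driver']:
    for d in silhouettes('top',l):
        m=d['mask'];ys,xs=np.nonzero(m)
        if len(xs)==0: continue
        print(l,round(d['p'],2),d['extent'],m.sum(),back(t,[xs.mean(),ys.mean()],.06)[0][:2].round(3))
        if l=='stage1' : print(cv2.minAreaRect(np.c_[xs,ys].astype(np.float32)))
c=im[180:320,190:510];cv2.imwrite('pics/c1.png',cv2.resize(c[:,:,::-1],(800,350),interpolation=cv2.INTER_CUBIC))
c=im[190:250,255:335];cv2.imwrite('pics/c2.png',cv2.resize(c[:,:,::-1],(800,600),interpolation=cv2.INTER_CUBIC))
print(pose()[1].round(3))
E
```

```text
stage1 0.88 [331.5, 271.2, 36.9, 25.8] 623 [ 0.436 -0.073]
((352.4863586425781, 284.11602783203125), (31.72239875793457, 19.863012313842773), 6.709836959838867)
stage1 0.65 [379.3, 259.8, 36.9, 34.2] 692 [ 0.455 -0.201]
((396.5243835449219, 276.7195129394531), (22.332847595214844, 32.95266342163086), 38.65980911254883)
stage1 0.59 [242.7, 283.3, 31.4, 17.6] 583 [0.428 0.201]
((257.5, 289.0), (18.0, 31.0), 90.0)
stage1 0.57 [425.4, 286.2, 36.4, 19.3] 687 [ 0.399 -0.331]
((442.46148681640625, 294.80767822265625), (19.969207763671875, 34.77970504760742), 86.8201675415039)
fan1 0.82 [296.8, 271.1, 16.1, 23.6] 152 [0.447 0.067]
fan1 0.66 [200.4, 291.3, 27.9, 27.4] 485 [0.386 0.33 ]
shaftA_seat 0.53 [310.8, 214.6, 2.7, 5.9] 35 [0.634 0.045]
shaftA_seat 0.36 [108.5, 225.3, 78.5, 62.5] 3149 [0.529 0.524]
bed_start 0.86 [268.2, 199.1, 146.3, 41.9] 5647 [ 0.623 -0.033]
bed_start 0.41 [426.2, 285.3, 34.6, 18.3] 685 [ 0.399 -0.331]
run_lever 0.7 [220.8, 246.1, 14.6, 17.5] 185 [0.531 0.287]
run_lever 0.5 [448.3, 258.1, 10.5, 14.7] 97 [ 0.476 -0.371]
wrench 0.67 [353.8, 150.5, 19.2, 45.9] 336 [ 0.76  -0.118]
wrench 0.2 [313.9, 151.4, 22.6, 25.7] 533 [0.802 0.005]
beaker 0.74 [356.0, 157.4, 14.6, 41.6] 284 [ 0.748 -0.115]
beaker 0.67 [314.7, 149.7, 23.3, 24.6] 531 [0.802 0.005]
grease 0.5 [217.7, 245.5, 18.5, 20.7] 255 [0.53  0.288]
driver 0.76 [484.6, 237.4, 13.0, 52.3] 327 [ 0.464 -0.473]
[[ 0.     0.242  0.97 ]
 [ 0.     0.97  -0.242]
 [-1.     0.    -0.   ]]
```

View pics/c1.png

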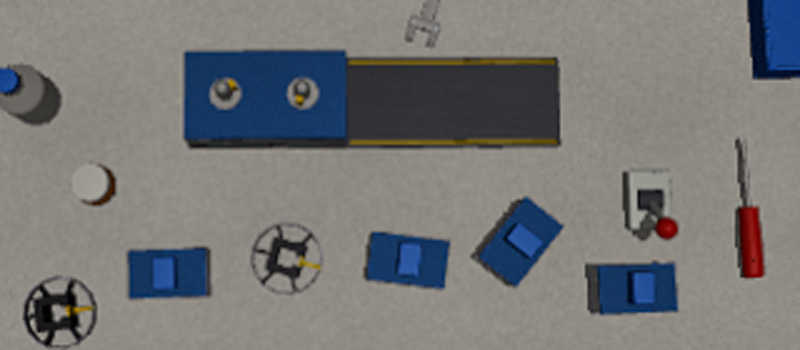

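View pics/c2.png

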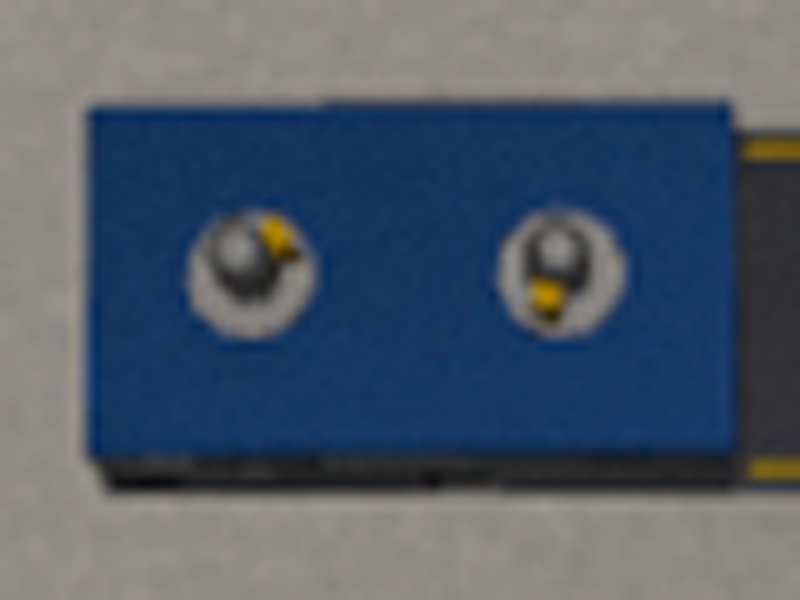

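```bash
cat >> h.py <<'E'
from scipy.optimize import minimize
def box(x,y,yaw,lx,ly,z0,z1,ox=0,oy=0):
    c,s=np.cos(yaw),np.sin(yaw);P=[]
    for a in(-1,1):
        for b in(-1,1):
            for z in(z0,z1):
                X=ox+a*lx/2;Y=oy+b*ly/2;P.append([x+c*X-s*Y,y+s*X+c*Y,z])
    return np.array(P)
def bluef(im):
    f=im.astype(float); return np.clip((f[...,2]-f[...,0]-15)/60,0,1)
def render(m,boxes,win,S=6):
    x0,y0,x1,y1=win; M=np.zeros(((y1-y0)*S,(x1-x0)*S),np.uint8)
    for P in boxes:
        uv=proj(m,P); uv=(uv-[x0-.5,y0-.5])*S-.5
        h=cv2.convexHull((uv*16).round().astype(np.int32)); cv2.fillConvexPoly(M,h,255,shift=4)
    return cv2.resize(M,(x1-x0,y1-y0),interpolation=cv2.INTER_AREA)/255.
def fit(img,m,mk,p0,pad=28):
    u,v=proj(m,[[p0[0],p0[1],.06]])[0]; pad=int(pad)
    win=(max(0,int(u)-pad),max(0,int(v)-pad),min(640,int(u)+pad),min(480,int(v)+pad))
    T=img[win[1]:win[3],win[0]:win[2]]
    T=T/max(.2,np.percentile(T,97) if T.max()>0 else 1); T=np.clip(T,0,1)
    f=lambda q:((render(m,mk(p0[0]+q[0]*.01,p0[1]+q[1]*.01,p0[2]+q[2]*.15),win)-T)**2).sum()
    best=minimize(f,[0,0,0],method='Nelder-Mead',options=dict(initial_simplex=[[0,0,0],[1,0,0],[0,1,0],[0,0,1]],xatol=.01,fatol=.01,maxiter=150))
    q=best.x; return np.array([p0[0]+q[0]*.01,p0[1]+q[1]*.01,p0[2]+q[2]*.15]),best.fun
def mkstage(z=0.):
    return lambda x,y,w:[box(x,y,w,.09,.056,z+.06,z+.06),box(x,y,w,.024,.036,z+.06,z+.088)]
E
cat > meas.py <<'E'
from h import *
from workcell import *
t=camera_model('top');im=read_camera('top');B=bluef(im)
p,e=fit(B,t,lambda x,y,w:[box(x,y,w,.104,.19,.068,.068)],[.63,.095,0],pad=50);print('block',p.round(4),round(e,1))
c,s=np.cos(p[2]),np.sin(p[2]);bs=p[:2]-.095*np.array([-s,c]);print('bed_start',bs.round(4))
for d in(.051,.141):print('shaft',(bs+d*np.array([-s,c])).round(4))
for p0 in([.436,-.073,1.5],[.455,-.201,.9],[.428,.201,1.57],[.399,-.331,1.57]):
    for dw in(-.3,0,.3,):
        p,e=fit(B,t,mkstage(),[p0[0],p0[1],p0[2]+dw]);print('stage',p.round(4),round(e,2))
E
python3 meas.py
python3 - <<'E'
from h import *
from workcell import *
im=read_camera('top')
for i,(u,v) in enumerate([(304,283),(213,304),(280,216),(311,216)]):
    cv2.imwrite(f'pics/f{i}.png',cv2.resize(im[v-20:v+20,u-20:u+20,::-1],(400,400),interpolation=cv2.INTER_CUBIC))
a=np.vstack([np.hstack([cv2.imread(f'pics/f{i}.png') for i in(0,1)])]);cv2.imwrite('pics/ff.png',a)
im=read_camera('scene');cv2.imwrite('pics/s1.png',cv2.resize(im[170:290,140:420,::-1],(800,343),interpolation=cv2.INTER_CUBIC))
E
```

```text
block [ 0.6325  0.0859 -0.0121] 304.7
bed_start [ 0.6313 -0.0091]
shaft [0.632  0.0419]
shaft [0.633  0.1319]
stage [ 0.4373 -0.0738  1.4191] 20.45
stage [ 0.4374 -0.074   1.4201] 20.5
stage [ 0.4376 -0.0739  1.4264] 20.23
stage [ 0.4558 -0.2045 -0.7079] 26.17
stage [ 0.4559 -0.2047  2.4277] 26.6
stage [ 0.4557 -0.2047  2.432 ] 26.37
stage [0.4287 0.2029 1.5581] 27.18
stage [0.4287 0.2029 1.5594] 27.06
stage [0.4287 0.2029 1.5599] 26.97
stage [ 0.3986 -0.3371  1.5596] 31.97
stage [ 0.3989 -0.3372  1.562 ] 32.47
stage [ 0.3986 -0.3371  1.56  ] 31.96
```

View pics/ff.png

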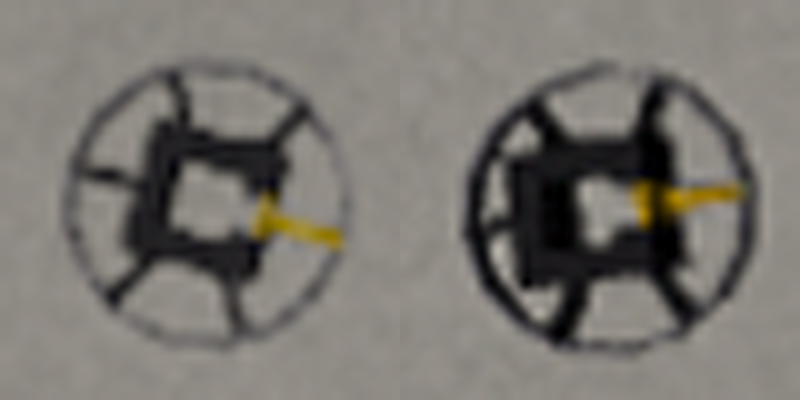

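View pics/s1.png

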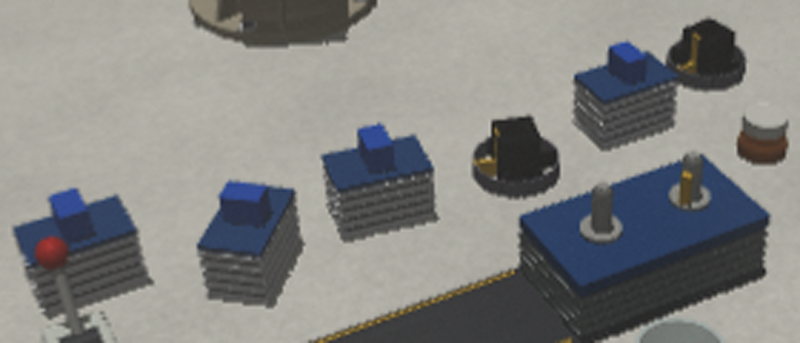

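```bash
cat >> h.py <<'E'
def yellowf(im):
    f=im.astype(float);return np.clip((np.minimum(f[...,0],f[...,1])-f[...,2]-20)/80,0,1)
def key(m,im,xy,z=.100,r=.022):
    Y=yellowf(im); vv,uu=np.nonzero(Y>.1); P=back(m,np.c_[uu,vv],z)[:,:2]; w=Y[vv,uu]
    d=P-xy; k=np.hypot(*d.T)<r
    c=(d[k]*w[k,None]).sum(0)/w[k].sum(); return np.arctan2(c[1],c[0]),np.hypot(*c),w[k].sum()
def rb(m,x,y,w,win):
    S=6
    b=render(m,[box(x,y,w,.04,.04,.0,.05)],win)
    h1=render(m,[box(x,y,w,.021,.021,.05,.05),],win);h2=render(m,[box(x,y,w,.021,.021,0,0)],win)
    k1=render(m,[box(x,y,w,.017,.011,.05,.05,ox=.0085)],win);k2=render(m,[box(x,y,w,.017,.011,0,0,ox=.0085)],win)
    hole=np.minimum(np.maximum(h1,k1),np.maximum(h2,k2))
    a=np.linspace(0,2*np.pi,60)
    def disc(r,z): return render(m,[np.c_[x+r*np.cos(a),y+r*np.sin(a),np.full(60,z)]],win)
    ring=np.clip(np.maximum(disc(.042,.018),disc(.042,0))-np.minimum(disc(.0395,.018),disc(.0395,0)),0,1)
    return np.clip(np.maximum(b*(1-hole),ring*.8),0,1)
def fitfan(m,im,p0):
    g=im.astype(float); u,v=proj(m,[[p0[0],p0[1],.02]])[0];pad=20
    win=(int(u)-pad,int(v)-pad,int(u)+pad,int(v)+pad)
    T=g[win[1]:win[3],win[0]:win[2]];bg=np.median(np.r_[T[:3].reshape(-1,3),T[-3:].reshape(-1,3)],0)
    T=np.clip(np.abs(T-bg).max(2)/90,0,1)
    f=lambda q:((rb(m,p0[0]+q[0]*.01,p0[1]+q[1]*.01,p0[2]+q[2]*.2,win)-T)**2).sum()
    b=minimize(f,[0,0,0],method='Nelder-Mead',options=dict(initial_simplex=[[-.4,-.4,-.5],[.6,0,0],[0,.6,0],[0,0,1]],xatol=.01,fatol=.01,maxiter=200))
    q=b.x;return np.array([p0[0]+q[0]*.01,p0[1]+q[1]*.01,p0[2]+q[2]*.2]),b.fun
E
cat > m2.py <<'E'
from h import *
from workcell import *
t=camera_model('top');im=read_camera('top')
for uv,w in(((304,283),-1.77),((213,304),-1.47)):
    p0=np.r_[back(t,uv,.02)[0][:2],w]
    for dw in(-.2,0.,.2):
        p,e=fitfan(t,im,p0+[0,0,dw]);print('fan',p.round(4),round(e,1),'yel',np.round(key(t,im,p[:2],z=.018,r=.045),3))
for xy in([.632,.0419],[.633,.1319]):print('key',np.round(key(t,im,np.array(xy)),3))
I=cv2.resize(im,None,fx=4,fy=4,interpolation=cv2.INTER_CUBIC)
def dr(P,c):
    uv=(proj(t,P)+.5)*4-.5;cv2.polylines(I,[uv.round().astype(np.int32)],True,c,1,cv2.LINE_AA)
def rect(x,y,w,lx,ly,z):
    P=box(x,y,w,lx,ly,z,z);return P[[0,2,6,4]]
dr(rect(.6325,.0859,-.0121,.104,.19,.068),(255,0,0))
bs=np.array([.6313,-.0091]);c,s=np.cos(-.0121),np.sin(-.0121);q=bs-.1295*np.array([-s,c])
dr(rect(q[0],q[1],-.0121,.11,.259,.008),(0,255,0))
for p in([.4374,-.0739,1.422],[.4558,-.2046,-.709],[.4287,.2029,1.559],[.3987,-.3371,1.56]):
    dr(rect(*p,.09,.056,.06),(255,0,0));dr(rect(*p,.024,.036,.088),(0,255,0))
cv2.imwrite('pics/o1.png',I[760:1240,940:1740,::-1]);cv2.imwrite('pics/o2.png',I[760:1240,1240:1860,::-1])
E
python3 m2.py
```

```text
fan [ 0.4446  0.0672 -1.8534] 49.6 yel [-1.86   0.026 14.588]
fan [ 0.4446  0.0672 -1.8539] 49.6 yel [-1.86   0.026 14.588]
fan [ 0.4446  0.0674 -1.8365] 49.3 yel [-1.859  0.027 14.588]
fan [ 0.3861  0.3389 -1.4409] 67.1 yel [-1.441  0.022 16.588]
fan [ 0.386   0.3389 -1.4318] 67.0 yel [-1.438  0.022 16.588]
fan [ 0.386   0.3389 -1.4322] 67.0 yel [-1.438  0.022 16.588]
key [2.754 0.011 7.2  ]
key [-0.881  0.012  6.75 ]
```

View pics/o1.png

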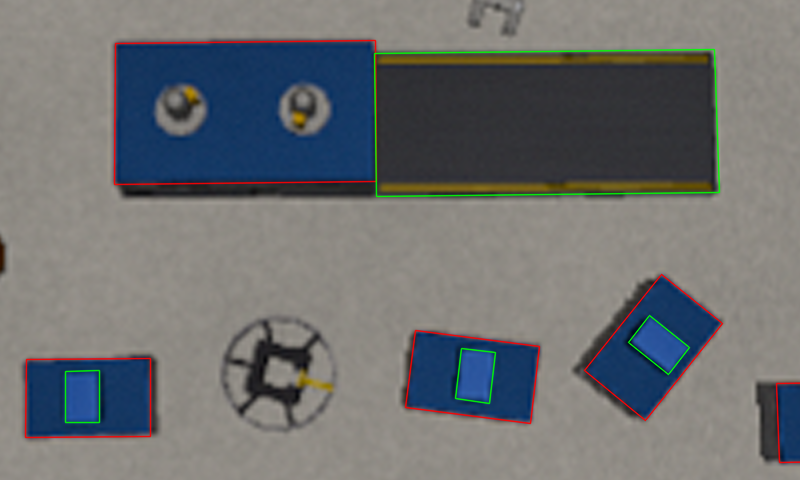

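View pics/o2.png

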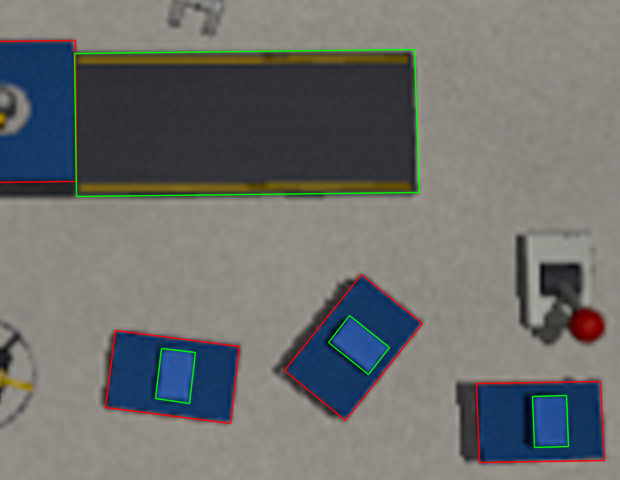

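Run:
```python
from h import *
import workcell
print([a for a in dir(workcell) if not a.startswith('_')]); print(getattr(workcell,'hold_point_z',None))
from workcell import *
t=camera_model('top');im=read_camera('top');g=im.astype(float)
bg=np.median(g[240:262,330:400].reshape(-1,3),0);print(bg)
D=np.clip(np.abs(g-bg).max(2)/60,0,1)
# union plate+block-side: fit plate only, mask left part
D2=D.copy();D2[:,:331]=0;D2[:200]=0
def mk(x,y,w): return [box(x,y,w,.11,.259,.008,.008)]
def f(q):
    r=render(t,mk(q[0],q[1],q[2]),(331,190,425,250));return ((r-D[190:250,331:425])**2).sum()
b=minimize(f,[.63,-.139,-.005],method='Nelder-Mead',options=dict(initial_simplex=[[.63,-.139,-.01],[.635,-.139,-.01],[.63,-.145,0],[.63,-.139,.02]],xatol=1e-5,fatol=.001))
p=b.x;c,s=np.cos(p[2]),np.sin(p[2]);print(p.round(4),b.fun,(p[:2]+.1295*np.array([-s,c])).round(4))
# knob
R_=np.clip((g[...,0]-np.maximum(g[...,1],g[...,2])-40)/80,0,1);R_[:,:440]=0;R_[:,475:]=0
vv,uu=np.nonzero(R_>.1);w=R_[vv,uu];uv=np.array([(uu*w).sum(),(vv*w).sum()])/w.sum();print('knob',uv,back(t,uv,.093)[0])
# key fit
Y=yellowf(im)
for xy in([.632,.0419],[.633,.1319]):
    u,v=proj(t,[[*xy,.09]])[0];win=(int(u)-9,int(v)-9,int(u)+9,int(v)+9);T=Y[win[1]:win[3],win[0]:win[2]];T=T/T.max()
    for z0 in(.102,.072):
      best=[]
      for a in np.arange(-3.14,3.14,.05):
        r=render(t,[box(*xy,a,.006,.008,z0,.102,ox=.012)],win)-render(t,[np.c_[xy[0]+.009*np.cos(np.arange(20)),xy[1]+.009*np.sin(np.arange(20)),np.full(20,.11)]],win);r=np.clip(r,0,1);best.append((((r-T)**2).sum(),a))
      print('key',z0,[np.round(k,2) for k in sorted(best)[:3]])
```

```text
['MotionError', 'camera_model', 'find_in', 'get_state', 'hand_in', 'hold_point_z', 'read_camera', 'silhouettes']
0.0187
[144. 140. 133.]
[ 0.6281 -0.1378 -0.0202] 56.43189638600539 [ 0.6307 -0.0083]
knob [456.56709677 270.86806452] [ 0.46525401 -0.36640126  0.093     ]
key 0.102 [array([0.89, 2.76]), array([0.91, 2.81]), array([1.07, 2.71])]
key 0.072 [array([5.  , 2.66]), array([5.01, 2.61]), array([5.17, 2.71])]
key 0.102 [array([ 0.51, -0.89]), array([ 0.63, -0.84]), array([ 0.76, -0.94])]
key 0.072 [array([ 1.74, -0.64]), array([ 1.75, -0.69]), array([ 1.85, -0.54])]
```

```bash
cat > plan.py <<'E'
import sys,json
from h import *
# usage: plan.py x y z theta nrows [x y z theta nrows ...]  ; rows start from measured pose
s,M=pose(); p=s['tcp_pos'].copy()
a=[float(v) for v in sys.argv[1:]]
th=np.arctan2(M[1,1],M[0,1])
print('clock',round(s['clock'],2),'at',p.round(4),'th',round(th,4),'down',M[:,0].round(3),'gap',round(s['finger_gap'],4),'F',s['wrist_force'].round(1))
def T(th): return np.array([[0,np.cos(th),np.sin(th)],[0,np.sin(th),-np.cos(th)],[-1,0,0]])
C=M.copy()
for i in range(0,len(a),5):
    x,y,z,t,n=a[i:i+5]; n=int(n)
    t0=np.arctan2(C[1,1],C[0,1]); t=t0+(t-t0+np.pi)%(2*np.pi)-np.pi if len(sys.argv)<1000 else t
    p0=p.copy();q=np.array([x,y,z])
    for k in range(1,n+1):
        f=k/n; G=T(t0+(t-t0)*f); tgt=p0+(q-p0)*f
        rv=np.degrees(R.from_matrix(C.T@G).as_rotvec()).round(2); sh=(C.T@(tgt-p)*100).round(2)
        p=p+C@sh/100; C=C@R.from_rotvec(np.radians(rv)).as_matrix()
        print(json.dumps([rv.tolist(),sh.tolist()]))
    print('--')
E
python3 plan.py .4287 .2029 .16 1.559 10 .4287 .2029 .065 1.559 3
```

```text
clock 0.9 at [0.1394 0.5579 0.2033] th 1.326 down [ 0.  0. -1.] gap 0.0852 F [ 0.1 -0.7  0.5]
[[-1.33, 0.0, -0.01], [0.43, -2.74, 3.67]]
[[-1.34, 0.0, 0.0], [0.44, -2.83, 3.6]]
[[-1.33, 0.0, 0.0], [0.43, -2.91, 3.54]]
[[-1.34, 0.0, 0.0], [0.43, -2.99, 3.46]]
[[-1.33, 0.0, 0.0], [0.44, -3.08, 3.4]]
[[-1.34, 0.0, 0.0], [0.43, -3.15, 3.32]]
[[-1.33, 0.0, 0.0], [0.43, -3.22, 3.25]]
[[-1.34, 0.0, 0.0], [0.44, -3.31, 3.17]]
[[-1.33, 0.0, 0.0], [0.43, -3.37, 3.1]]
[[-1.34, 0.0, 0.0], [0.44, -3.45, 3.02]]
--
[[0.0, 0.0, 0.0], [3.17, 0.0, -0.0]]
[[0.0, 0.0, 0.0], [3.16, 0.0, -0.0]]
[[0.0, 0.0, 0.0], [3.17, 0.0, -0.0]]
--
```

Call:
step_arm --targets '[[[-1.33,0,0],[0.43,-2.74,3.67],8.5],[[-1.34,0,0],[0.44,-2.83,3.6],8.5],[[-1.33,0,0],[0.43,-2.91,3.54],8.5],[[-1.34,0,0],[0.43,-2.99,3.46],8.5],[[-1.33,0,0],[0.44,-3.08,3.4],8.5],[[-1.34,0,0],[0.43,-3.15,3.32],8.5],[[-1.33,0,0],[0.43,-3.22,3.25],8.5],[[-1.34,0,0],[0.44,-3.31,3.17],8.5],[[-1.33,0,0],[0.43,-3.37,3.1],8.5],[[-1.34,0,0],[0.44,-3.45,3.02],8.5]]' --force 60

```text
clock: 1.9
tcp_pos: [0.4298, 0.2013, 0.1601]
orientation: [0.707, 0.004, 0.707, -0.004]
wrist_force: [0.5, -0.0, 1.0]
finger_gap: 0.0852
```

```bash
sleep 1; python3 plan.py .4287 .2029 .065 1.559 4
```

```text
clock 1.9 at [0.4298 0.2013 0.1601] th 1.56 down [ 0.001  0.    -1.   ] gap 0.0852 F [ 0.5 -0.   1. ]
[[0.01, 0.06, -0.03], [2.38, 0.04, -0.03]]
[[0.02, -0.0, 0.0], [2.37, 0.04, -0.03]]
[[0.01, -0.0, 0.0], [2.38, 0.04, -0.03]]
[[0.01, -0.0, 0.0], [2.38, 0.04, -0.02]]
--
```

Call:
step_arm --targets '[[[0,0,0],[2.4,0.05,0],8.5],[[0,0,0],[2.4,0.05,0],8.5],[[0,0,0],[2.4,0.05,0],8.5],[[0,0,0],[2.3,0,0],5],[[0,0,0],[0,0,0],1.5],[[0,0,0],[0,0,0],1.5],[[0,0,0],[0,0,0],1.5],[[0,0,0],[0,0,0],1.5],[[0,0,0],[0,0,0],1.5],[[0,0,0],[0,0,0],1.5]]'

```text
clock: 2.9
tcp_pos: [0.4292, 0.2045, 0.0655]
orientation: [0.708, 0.004, 0.707, -0.004]
wrist_force: [0.2, -0.1, 0.0]
finger_gap: 0.0153
```

```bash
python3 plan.py .43 .2 .205 1.559 4 .6305 -.0418 .205 -.012 11 .6305 -.0418 .08 -.012 4
```

```text
clock 2.9 at [0.4292 0.2045 0.0655] th 1.5591 down [ 0.001  0.    -1.   ] gap 0.0153 F [ 0.2 -0.1  0. ]
[[0.0, 0.07, -0.03], [-3.49, -0.11, 0.03]]
[[0.0, 0.0, 0.0], [-3.48, -0.12, 0.02]]
[[0.0, 0.0, 0.0], [-3.49, -0.11, 0.02]]
[[0.01, 0.0, 0.0], [-3.49, -0.11, 0.02]]
--
[[8.18, 0.0, 0.0], [0.0, -2.18, 1.85]]
[[8.19, 0.0, 0.0], [0.0, -1.89, 2.14]]
[[8.18, 0.0, 0.0], [0.0, -1.57, 2.38]]
[[8.18, 0.0, 0.0], [0.0, -1.21, 2.59]]
[[8.18, 0.0, 0.0], [0.0, -0.83, 2.73]]
[[8.19, 0.0, 0.0], [0.0, -0.43, 2.82]]
[[8.18, 0.0, 0.0], [0.0, -0.03, 2.86]]
[[8.18, 0.0, 0.0], [0.01, 0.38, 2.83]]
[[8.18, 0.0, 0.0], [-0.0, 0.78, 2.75]]
[[8.19, 0.0, 0.0], [-0.0, 1.16, 2.61]]
[[8.18, 0.0, -0.0], [-0.0, 1.52, 2.42]]
--
[[-0.0, 0.0, -0.0], [3.12, -0.0, -0.0]]
[[-0.0, 0.0, -0.0], [3.13, -0.0, -0.0]]
[[-0.0, 0.0, -0.0], [3.12, -0.0, -0.0]]
[[-0.0, 0.0, -0.0], [3.13, -0.0, -0.0]]
--
```

Run:
```python
from h import *
from workcell import *
im=read_camera('scene');cv2.imwrite('pics/s2.png',cv2.resize(im[130:280,240:440,::-1],(800,600),interpolation=cv2.INTER_CUBIC))
im=read_camera('top');cv2.imwrite('pics/t2.png',cv2.resize(im[180:330,190:390,::-1],(800,600),interpolation=cv2.INTER_CUBIC))
```

```text
(no output)
```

View pics/s2.png

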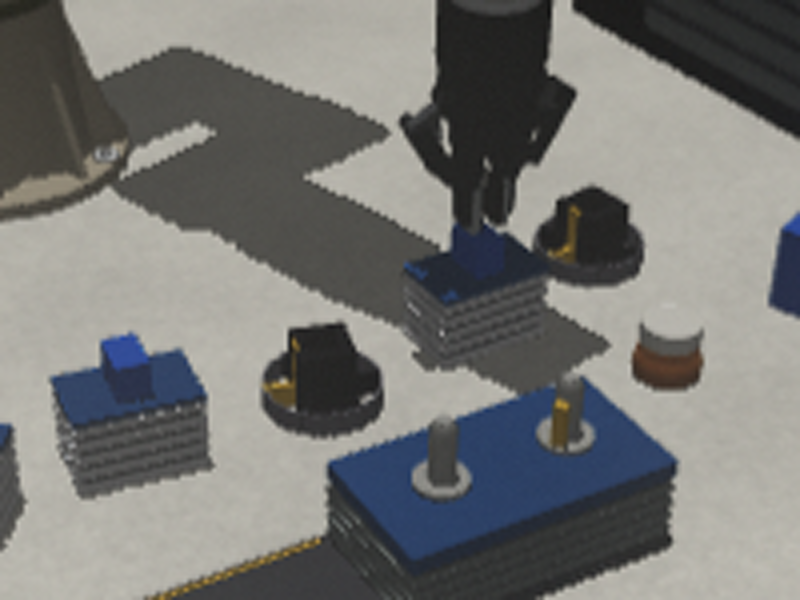

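View pics/t2.png

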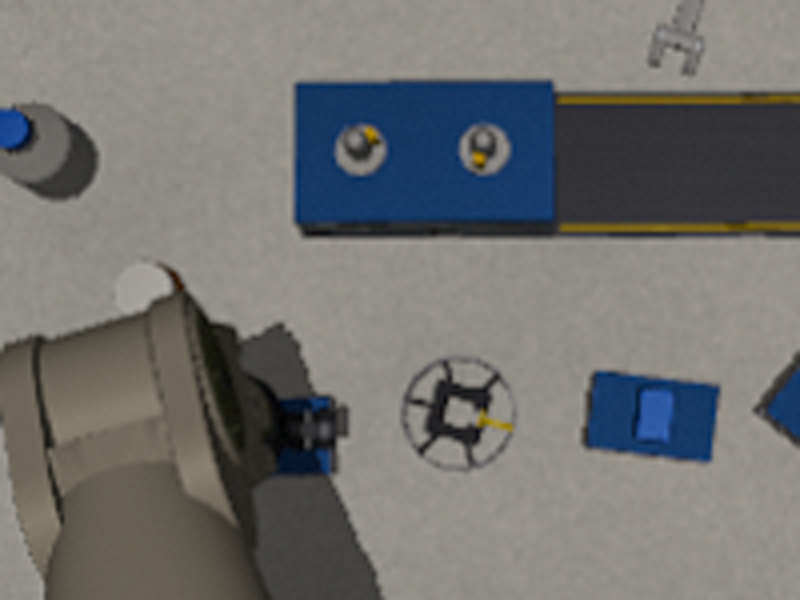

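Run:
```python
from h import *
from workcell import *
s=camera_model('scene');t=camera_model('top')
f=lambda uv,o:((uv-o)*4).round(0)
print('scene tcp',f(proj(s,[s_ for s_ in [[.4292,.2045,.0655],[.4287,.2029,.0655],[.4287,.2029,.088]]]),[240,130]))
print(f(proj(s,box(.4287,.2029,1.559,.024,.036,.06,.088)),[240,130]))
print(f(proj(s,box(.4287,.2029,1.559,.09,.056,.0,.06)),[240,130]))
```

```text
scene tcp [[478. 254.]
 [476. 255.]
 [478. 228.]]
[[475. 277.]
 [477. 244.]
 [448. 254.]
 [450. 220.]
 [504. 269.]
 [506. 235.]
 [476. 245.]
 [478. 212.]]
[[440. 367.]
 [443. 297.]
 [400. 328.]
 [402. 259.]
 [544. 332.]
 [550. 263.]
 [502. 296.]
 [506. 228.]]
```

Run:
```python
from h import *
from workcell import *
im=read_camera('scene');cv2.imwrite('pics/s3.png',cv2.resize(im[140:230,330:400,::-1],(700,900)[0:2],interpolation=cv2.INTER_CUBIC)[:600])
t=camera_model('top');print(back(t,[275,285],.12),back(t,[266,285],.12))
s=camera_model('scene')
for q in([.4292,.2045,.0655],[.4292,.2045,.09],[.405,.2045,.0655],[.4292,.2045,.12]): print(((proj(s,[q])-[330,140])*10).round())
```

```text
[[0.43678071 0.1435123  0.12      ]] [[0.43730968 0.16835205 0.12      ]]
[[296. 536.]]
[[300. 462.]]
[[250. 498.]]
[[305. 370.]]
```

View pics/s3.png

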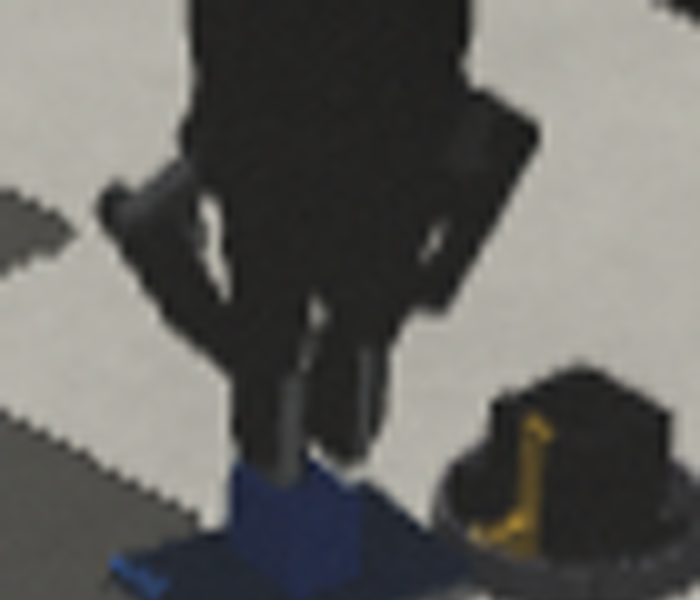

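Call:
step_arm --targets '[[[0,0,0],[-1,0,0],8.5],[[0,0,0],[-1,0,0],8.5],[[0,0,0],[0,-0.15,0],8.5],[[0,0,0],[0,0,0],8.5],[[0,0,0],[0,0,0],8.5],[[0,0,0],[0.5,0,0],8.5],[[0,0,0],[0.5,0,0],8.5],[[0,0,0],[0.5,0,0],8.5],[[0,0,0],[0.3,0,0],8.5],[[0,0,0],[0.2,0,0],8.5]]'

```text
clock: 4.05
tcp_pos: [0.4283, 0.2028, 0.0643]
orientation: [0.707, 0.004, 0.707, -0.004]
wrist_force: [-0.6, -0.8, 0.5]
finger_gap: 0.0851
```

Run:
```python
from h import *
from workcell import *
im=read_camera('scene');cv2.imwrite('pics/s4.png',cv2.resize(im[140:230,330:400,::-1],(700,900)[0:2],interpolation=cv2.INTER_CUBIC)[:600])
```

```text
(no output)
```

View pics/s4.png

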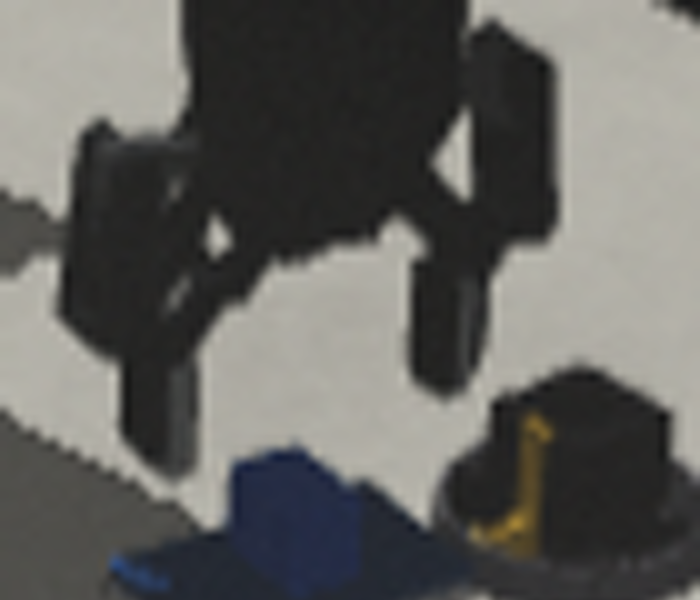

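Call:
step_arm --targets '[[[0,0,0],[0.5,0,0],8.5],[[0,0,0],[0.5,0,0],8.5],[[0,0,0],[0.5,0,0],8.5],[[0,0,0],[0.5,0,0],8.5],[[0,0,0],[0,0,0],1.5],[[0,0,0],[0,0,0],1.5],[[0,0,0],[0,0,0],1.5],[[0,0,0],[0,0,0],1.5],[[0,0,0],[0,0,0],1.5],[[0,0,0],[0,0,0],1.5]]'

```text
clock: 5.1
tcp_pos: [0.4293, 0.2031, 0.0454]
orientation: [0.708, 0.004, 0.707, -0.004]
wrist_force: [0.6, 0.6, 3.5]
finger_gap: 0.0226
```

```bash
python3 - <<'E'
from h import *
from workcell import *
im=read_camera('scene');cv2.imwrite('pics/s5.png',cv2.resize(im[140:230,330:400,::-1],(700,900)[0:2],interpolation=cv2.INTER_CUBIC)[:600])
E
python3 plan.py .43 .2 .205 1.559 4 .6305 -.0418 .205 -.012 11 .6305 -.0418 .08 -.012 4
```

```text
clock 5.15 at [0.4293 0.2031 0.0454] th 1.5591 down [ 0.001  0.001 -1.   ] gap 0.0223 F [-0.4  0.6  3.2]
[[0.0, 0.07, -0.04], [-3.99, -0.08, 0.02]]
[[0.0, 0.0, 0.0], [-3.99, -0.07, 0.02]]
[[0.0, 0.0, 0.0], [-3.99, -0.08, 0.02]]
[[0.0, 0.0, 0.0], [-3.99, -0.08, 0.02]]
--
[[8.18, 0.0, 0.0], [0.0, -2.18, 1.85]]
[[8.19, 0.0, 0.0], [0.0, -1.89, 2.14]]
[[8.18, 0.0, 0.0], [0.0, -1.57, 2.38]]
[[8.18, 0.0, 0.0], [0.0, -1.21, 2.59]]
[[8.19, 0.0, 0.0], [0.0, -0.83, 2.73]]
[[8.18, 0.0, 0.0], [0.0, -0.43, 2.82]]
[[8.18, 0.0, 0.0], [0.0, -0.03, 2.86]]
[[8.19, 0.0, 0.0], [0.0, 0.38, 2.83]]
[[8.18, 0.0, -0.0], [0.0, 0.77, 2.75]]
[[8.18, 0.0, -0.0], [0.0, 1.16, 2.61]]
[[8.19, 0.0, -0.0], [0.0, 1.52, 2.41]]
--
[[-0.0, 0.0, -0.0], [3.13, 0.0, 0.0]]
[[-0.0, 0.0, -0.0], [3.12, 0.0, 0.0]]
[[-0.0, 0.0, -0.0], [3.13, 0.0, 0.0]]
[[-0.0, 0.0, -0.0], [3.12, 0.0, 0.0]]
--
```

View pics/s5.png

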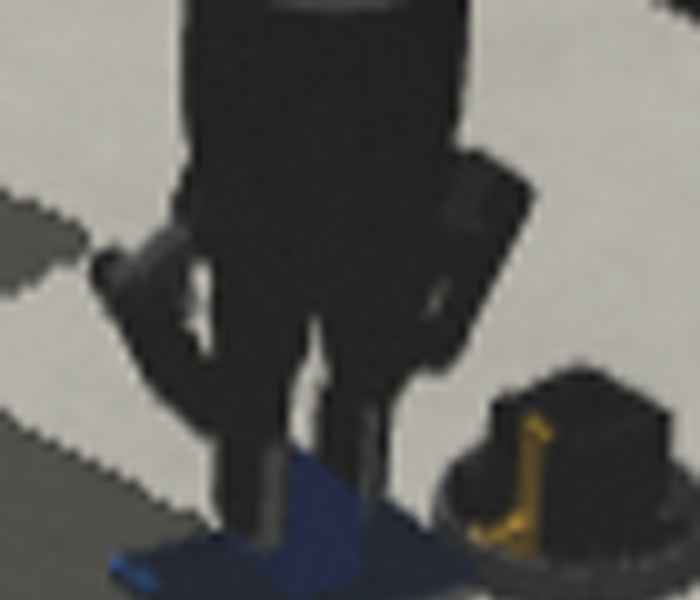

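Call:
step_arm --targets '[[[0,0,0],[-3,0,0],1.5],[[0,0,0],[-4,0,0],1.5],[[0,0,0],[-4.5,0,0],1.5],[[0,0,0],[-2.5,0,0],1.5],[[8.18,0,0],[0,-2.18,1.85],1.5],[[8.19,0,0],[0,-1.89,2.14],1.5],[[8.18,0,0],[0,-1.57,2.38],1.5],[[8.18,0,0],[0,-1.21,2.59],1.5],[[8.19,0,0],[0,-0.83,2.73],1.5],[[8.18,0,0],[0,-0.43,2.82],1.5]]'

```text
clock: 6.15
tcp_pos: [0.5374, 0.07, 0.1832]
orientation: [0.639, 0.299, 0.642, -0.3]
wrist_force: [0.8, 0.4, -5.7]
finger_gap: 0.0222
```

```bash
python3 plan.py .6305 -.0418 .185 -.015 6 .6305 -.0418 .07 -.015 4
```

```text
clock 6.15 at [0.5374 0.07   0.1832] th 0.696 down [-0.004  0.    -1.   ] gap 0.0222 F [ 0.8  0.4 -5.7]
[[6.79, -0.12, 0.16], [-0.04, -0.0, 2.42]]
[[6.79, -0.0, 0.01], [-0.03, 0.28, 2.41]]
[[6.79, -0.0, -0.0], [-0.03, 0.57, 2.36]]
[[6.79, -0.0, -0.0], [-0.02, 0.84, 2.28]]
[[6.79, -0.0, -0.0], [-0.03, 1.1, 2.16]]
[[6.79, -0.01, -0.0], [-0.03, 1.35, 2.01]]
--
[[-0.0, 0.0, -0.0], [2.87, 0.0, -0.0]]
[[-0.0, 0.0, -0.0], [2.88, 0.0, -0.0]]
[[-0.0, 0.0, -0.0], [2.87, 0.0, -0.0]]
[[-0.0, 0.0, -0.0], [2.88, 0.0, -0.0]]
--
```

Call:
step_arm --targets '[[[6.8,0,0],[0,0,2.42],1.5],[[6.8,0,0],[0,0.28,2.41],1.5],[[6.8,0,0],[0,0.57,2.36],1.5],[[6.8,0,0],[0,0.84,2.28],1.5],[[6.8,0,0],[0,1.1,2.16],1.5],[[6.8,0,0],[0,1.35,2.01],1.5],[[0,0,0],[3,0,0],1.5],[[0,0,0],[3,0,0],1.5],[[0,0,0],[3,0,0],1.5],[[0,0,0],[2,0,0],1.5]]'

```text
clock: 7.15
tcp_pos: [0.6287, -0.0399, 0.0703]
orientation: [-0.495, -0.501, -0.499, 0.504]
wrist_force: [-0.2, 0.3, -5.5]
finger_gap: 0.0226
```

```bash
sleep .5;python3 plan.py .6306 -.0418 .0555 -.015 3
python3 - <<'E'
from h import *
from workcell import *
im=read_camera('scene');cv2.imwrite('pics/s6.png',cv2.resize(im[190:330,220:400,::-1],(771,600),interpolation=cv2.INTER_CUBIC))
im=read_camera('top');cv2.imwrite('pics/t6.png',cv2.resize(im[180:270,250:430,::-1],(800,400),interpolation=cv2.INTER_CUBIC))
E
```

```text
clock 7.15 at [ 0.6287 -0.0399  0.0703] th -0.0104 down [-0.007  0.001 -1.   ] gap 0.0226 F [-0.2  0.3 -5.5]
[[0.09, -0.07, 0.41], [0.49, 0.07, 0.06]]
[[0.09, 0.0, -0.0], [0.5, 0.06, 0.06]]
[[0.08, 0.0, -0.0], [0.49, 0.06, 0.07]]
--
```

View pics/s6.png

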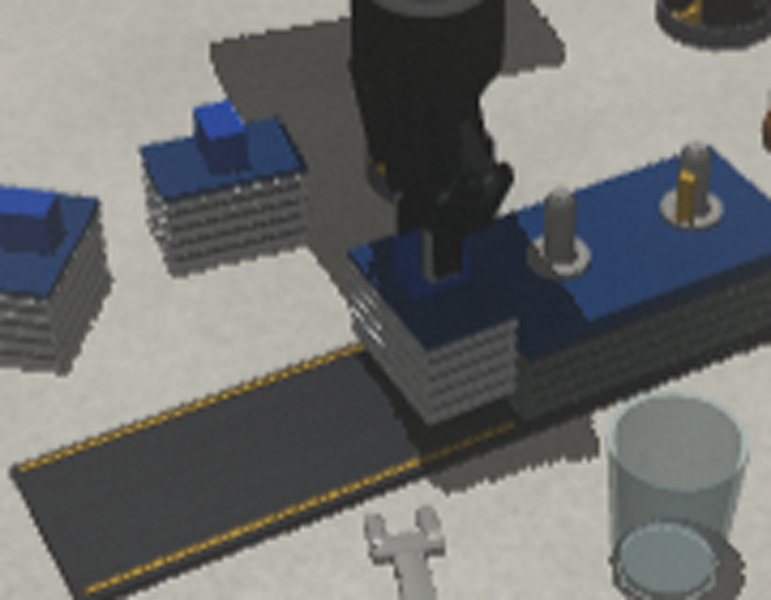

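View pics/t6.png

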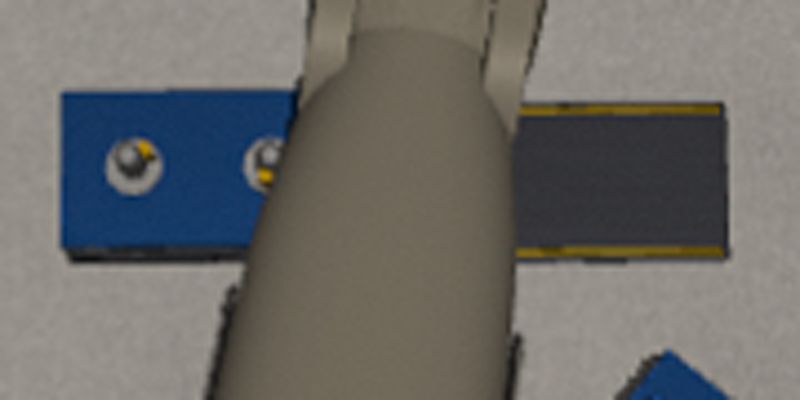

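Call:
step_arm --targets '[[[0,0,0.4],[0.5,0.07,0.1],1.5],[[0,0,0],[0.5,0.07,0.1],1.5],[[0,0,0],[0.3,0.06,0.05],1.5],[[0,0,0],[0.2,0,0],1.5],[[0,0,0],[0.1,0,0],1.5],[[0,0,0],[0.1,0,0],1.5],[[0,0,0],[0,0,0],1.5],[[0,0,0],[0,0,-0.1],1.5],[[0,0,0],[0,0,-0.1],1.5],[[0,0,0],[0,0,0],1.5]]'

```text
clock: 8.25
tcp_pos: [0.6339, -0.0406, 0.058]
orientation: [0.499, 0.504, 0.496, -0.501]
wrist_force: [0.4, 0.4, -5.6]
finger_gap: 0.0224
```

```bash
python3 plan.py
python3 - <<'E'
from h import *
from workcell import *
im=read_camera('scene');cv2.imwrite('pics/s7.png',cv2.resize(im[230:300,290:380,::-1],(771,600),interpolation=cv2.INTER_CUBIC))
E
```

```text
clock 8.25 at [ 0.6339 -0.0406  0.058 ] th -0.0099 down [ 0.007  0.    -1.   ] gap 0.0224 F [ 0.4  0.4 -5.6]
```

View pics/s7.png

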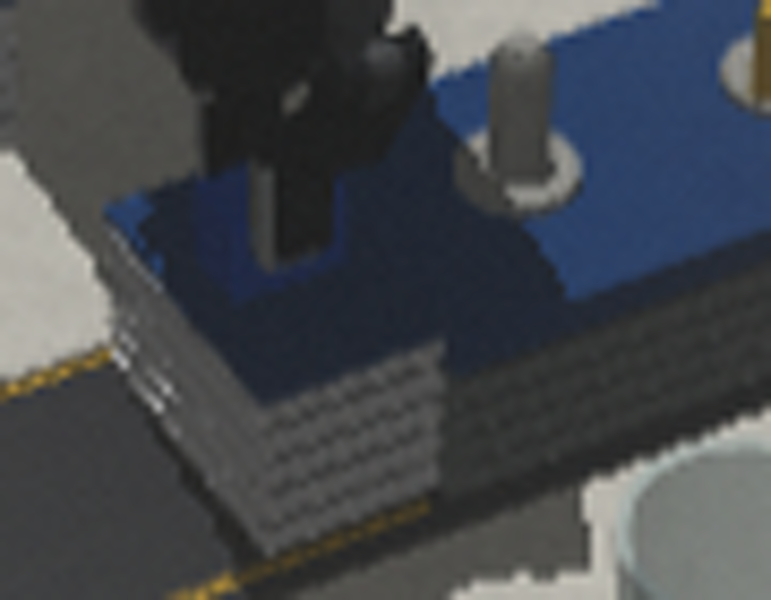

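Call:
step_arm --targets '[[[0,0,-0.4],[0.1,-0.15,0],1.5],[[0,0,0],[0.1,-0.15,0],1.5],[[0,0,0],[0.1,0,0],1.5],[[0,0,0],[0.1,0,0],1.5],[[0,0,0],[0.1,0,0],1.5],[[0,0,0],[0,0,0],1.5],[[0,0,0],[0,0,0],1.5],[[0,0,0],[0,0,0],1.5],[[0,0,0],[0,0,0],1.5],[[0,0,0],[0,0,0],1.5]]'

```text
clock: 9.3
tcp_pos: [0.631, -0.0406, 0.0536]
orientation: [0.498, 0.503, 0.497, -0.502]
wrist_force: [-3.7, 2.2, 5.8]
finger_gap: 0.0221
```

```bash
python3 plan.py
```

```text
clock 9.3 at [ 0.631  -0.0406  0.0536] th -0.0099 down [ 0.001  0.    -1.   ] gap 0.0221 F [-3.7  2.2  5.8]
```

Call:
step_arm --targets '[[[0.3,0,0],[0,0,-0.1],1.5],[[0,0,0],[0,0,-0.1],1.5],[[0,0,0],[0,0,-0.1],1.5],[[0,0,0],[0,0,-0.1],1.5],[[0,0,0],[0,0,0],1.5],[[0,0,0],[0,0,0],1.5],[[0,0,0],[0,0,0],1.5],[[0,0,0],[0,0,0],1.5],[[0,0,0],[0,0,0],1.5],[[0,0,0],[0,0,0],1.5]]'

```text
clock: 10.3
tcp_pos: [0.6315, -0.0391, 0.0536]
orientation: [-0.497, -0.503, -0.495, 0.505]
wrist_force: [-2.7, -5.3, 5.1]
finger_gap: 0.0224
```

```bash
python3 plan.py
```

```text
clock 10.3 at [ 0.6315 -0.0391  0.0536] th -0.0168 down [ 0.001 -0.004 -1.   ] gap 0.0224 F [-2.7 -5.3  5.1]
```

Call:
step_arm --targets '[[[0,0,0],[-0.05,0,-0.15],1.5],[[0,0,0],[0,0,-0.15],1.5],[[0,0,0],[0,0,-0.1],1.5],[[0,0,0],[0,0,0],1.5],[[0,0,0],[0,0,0],1.5],[[0,0,0],[0,0,0],1.5],[[0,0,0],[0,0,0],1.5],[[0,0,0],[0,0,0],1.5],[[0,0,0],[0,0,0],1.5],[[0,0,0],[0,0,0],1.5]]'

```text
clock: 11.3
tcp_pos: [0.6313, -0.0387, 0.0538]
orientation: [-0.497, -0.503, -0.492, 0.507]
wrist_force: [-4.4, -14.5, 2.8]
finger_gap: 0.022
```

```bash
python3 plan.py
python3 - <<'E'
from h import *
from workcell import *
im=read_camera('scene');cv2.imwrite('pics/s8.png',cv2.resize(im[230:300,290:380,::-1],(771,600),interpolation=cv2.INTER_CUBIC))
E
```

```text
clock 11.3 at [ 0.6313 -0.0387  0.0538] th -0.0201 down [ 0.   -0.01 -1.  ] gap 0.022 F [ -4.4 -14.5   2.8]
```

View pics/s8.png

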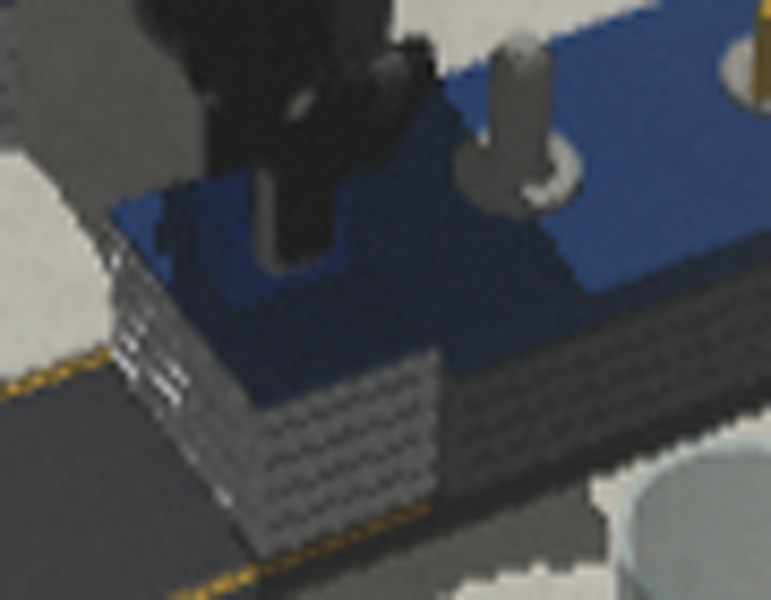

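Call:
step_arm --targets '[[[0,0,0],[0,0,0.2],1.5],[[0,0,0],[0,0,0.2],1.5],[[0,0,0],[0,0,0],1.5],[[0,0,0],[0,0,0],8.5],[[0,0,0],[0,0,0],8.5],[[0,0,0],[0,0,0],8.5],[[0,0,0],[-1.5,0,0],8.5],[[0,0,0],[-3,0,0],8.5],[[0,0,0],[-4,0,0],8.5],[[0,0,0],[-3,0,0],8.5]]'

```text
clock: 12.35
tcp_pos: [0.6316, -0.0363, 0.1706]
orientation: [0.497, 0.504, 0.496, -0.503]
wrist_force: [1.2, 1.5, 0.4]
finger_gap: 0.0848
```

```bash
sleep .5; python3 plan.py .4374 -.0739 .12 1.422 10 .4374 -.0739 .045 1.422 4
```

```text
clock 12.35 at [ 0.6316 -0.0363  0.1706] th -0.0146 down [ 0.002  0.    -1.   ] gap 0.0848 F [1.2 1.5 0.4]
[[-8.23, -0.01, -0.11], [0.5, -1.94, 0.4]]
[[-8.23, 0.0, 0.0], [0.51, -1.97, 0.13]]
[[-8.23, 0.0, 0.0], [0.5, -1.97, -0.16]]
[[-8.23, 0.0, 0.0], [0.51, -1.93, -0.44]]
[[-8.23, 0.0, 0.0], [0.51, -1.84, -0.72]]
[[-8.24, 0.0, 0.0], [0.5, -1.73, -0.97]]
[[-8.23, 0.0, 0.0], [0.51, -1.57, -1.2]]
[[-8.23, 0.0, 0.0], [0.5, -1.38, -1.42]]
[[-8.23, 0.0, 0.0], [0.51, -1.16, -1.6]]
[[-8.23, 0.0, 0.0], [0.5, -0.92, -1.75]]
--
[[0.0, 0.0, 0.0], [1.88, 0.0, -0.0]]
[[0.0, 0.0, 0.0], [1.87, 0.0, -0.0]]
[[0.0, 0.0, 0.0], [1.88, 0.0, -0.0]]
[[0.0, 0.0, 0.0], [1.87, 0.0, -0.0]]
--
```

Call:
step_arm --targets '[[[-8.23,0,-0.1],[0.5,-1.94,0.4],8.5],[[-8.23,0,0],[0.5,-1.97,0.13],8.5],[[-8.23,0,0],[0.5,-1.97,-0.16],8.5],[[-8.23,0,0],[0.5,-1.93,-0.44],8.5],[[-8.23,0,0],[0.5,-1.84,-0.72],8.5],[[-8.23,0,0],[0.5,-1.73,-0.97],8.5],[[-8.23,0,0],[0.5,-1.57,-1.2],8.5],[[-8.23,0,0],[0.5,-1.38,-1.42],8.5],[[-8.23,0,0],[0.5,-1.16,-1.6],8.5],[[-8.23,0,0],[0.5,-0.92,-1.75],8.5]]'

```text
clock: 13.35
tcp_pos: [0.4362, -0.074, 0.1187]
orientation: [0.705, 0.05, 0.706, -0.05]
wrist_force: [0.1, -0.4, -0.0]
finger_gap: 0.0852
```

```bash
python3 - <<'E'
from h import *
from workcell import *
t=camera_model('top');im=read_camera('top')
cv2.imwrite('pics/t9.png',cv2.resize(im[180:330,190:490,::-1],(800,400),interpolation=cv2.INTER_CUBIC))
s=camera_model('scene');im=read_camera('scene');cv2.imwrite('pics/s9.png',cv2.resize(im[230:300,290:380,::-1],(771,600),interpolation=cv2.INTER_CUBIC))
E
python3 plan.py .4374 -.0739 .045 1.422 4
```

```text
clock 13.45 at [ 0.4342 -0.0736  0.1181] th 1.422 down [-0.004  0.001 -1.   ] gap 0.0848 F [0.1 0.1 1.3]
[[0.0, -0.22, -0.02], [1.83, 0.0, 0.09]]
[[-0.0, -0.0, -0.0], [1.83, 0.01, 0.08]]
[[-0.0, -0.0, -0.0], [1.82, 0.0, 0.08]]
[[-0.0, -0.0, -0.0], [1.83, 0.01, 0.08]]
--
```

View pics/t9.png

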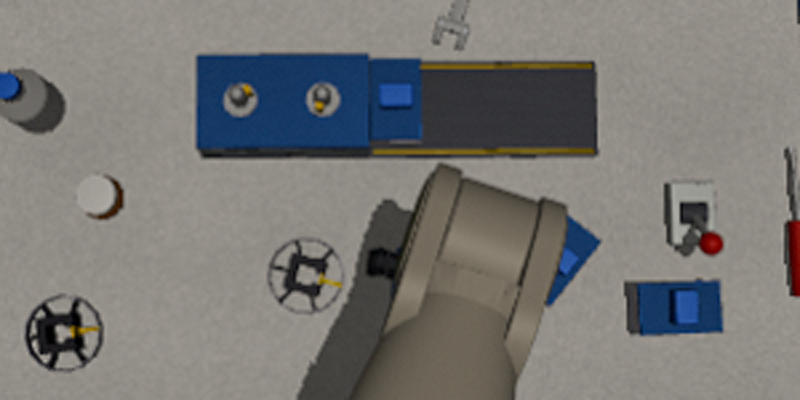

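View pics/s9.png

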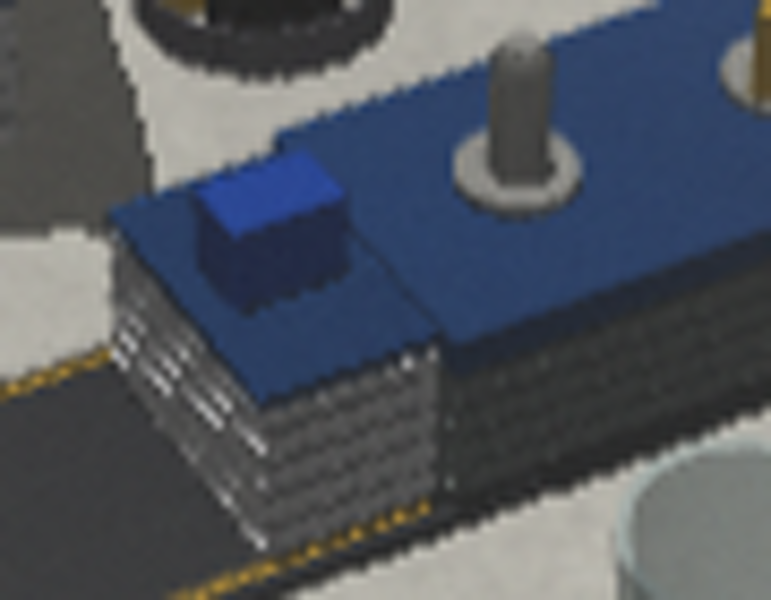

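Call:
step_arm --targets '[[[0,0,0],[2,0,0.1],8.5],[[0,0,0],[2,0,0.05],8.5],[[0,0,0],[2,0,0],8.5],[[0,0,0],[1.4,0,0],8.5],[[0,0,0],[0,0,0],1.5],[[0,0,0],[0,0,0],1.5],[[0,0,0],[0,0,0],1.5],[[0,0,0],[0,0,0],1.5],[[0,0,0],[0,0,0],1.5],[[0,0,0],[-1,0,0],1.5]]'

```text
clock: 14.45
tcp_pos: [0.4368, -0.074, 0.0541]
orientation: [0.704, 0.053, 0.707, -0.053]
wrist_force: [0.4, -0.3, -5.2]
finger_gap: 0.022
```

```bash
python3 plan.py .438 -.073 .185 1.422 3 .6302 -.1 .185 -.015 10 .6302 -.1 .07 -.015 4
```

```text
clock 14.45 at [ 0.4368 -0.074   0.0541] th 1.4208 down [-0.004  0.001 -1.   ] gap 0.022 F [ 0.4 -0.3 -5.2]
[[-0.02, -0.24, -0.03], [-4.36, 0.04, 0.02]]
[[-0.03, 0.0, -0.0], [-4.37, 0.04, 0.03]]
[[-0.02, 0.0, -0.0], [-4.36, 0.04, 0.03]]
--
[[8.23, 0.0, -0.0], [0.0, 0.02, 1.94]]
[[8.24, 0.0, -0.0], [0.0, 0.29, 1.92]]
[[8.23, 0.0, -0.0], [0.0, 0.57, 1.86]]
[[8.23, 0.0, -0.0], [0.0, 0.83, 1.75]]
[[8.24, 0.0, -0.0], [0.0, 1.07, 1.62]]
[[8.23, 0.0, -0.0], [0.0, 1.29, 1.45]]
[[8.23, 0.0, -0.0], [0.0, 1.49, 1.25]]
[[8.24, 0.0, -0.0], [0.0, 1.64, 1.03]]
[[8.23, 0.0, -0.0], [0.0, 1.78, 0.77]]
[[8.23, 0.0, -0.0], [0.0, 1.87, 0.52]]
--
[[0.0, 0.0, -0.0], [2.88, 0.0, -0.0]]
[[0.0, 0.0, -0.0], [2.87, 0.0, -0.0]]
[[0.0, 0.0, -0.0], [2.88, 0.0, -0.0]]
[[0.0, 0.0, -0.0], [2.87, 0.0, -0.0]]
--
```

Call:
step_arm --targets '[[[0,0,0],[-4.3,0,0],1.5],[[0,0,0],[-4.3,0,0],1.5],[[0,0,0],[-4.3,0.1,0],1.5],[[8.23,0,0],[0,0.02,1.94],1.5],[[8.24,0,0],[0,0.29,1.92],1.5],[[8.23,0,0],[0,0.57,1.86],1.5],[[8.23,0,0],[0,0.83,1.75],1.5],[[8.24,0,0],[0,1.07,1.62],1.5],[[8.23,0,0],[0,1.29,1.45],1.5],[[8.23,0,0],[0,1.49,1.25],1.5]]'

```text
clock: 15.45
tcp_pos: [0.5728, -0.0922, 0.1831]
orientation: [0.59, 0.388, 0.592, -0.388]
wrist_force: [0.4, 0.4, -4.7]
finger_gap: 0.0225
```

Call:
step_arm --targets '[[[8.24,0,0],[0,1.64,1.03],1.5],[[8.23,0,0],[0,1.78,0.77],1.5],[[8.23,0,0],[0,1.87,0.52],1.5],[[0,0,0],[3,0,0],1.5],[[0,0,0],[3,0,0],1.5],[[0,0,0],[3,0,0],1.5],[[0,0,0],[2.6,0,0],1.5],[[0,0,0],[0,0,0],1.5],[[0,0,0],[0,0,0],1.5],[[0,0,0],[0,0,0],1.5]]'

```text
clock: 16.45
tcp_pos: [0.6316, -0.101, 0.0692]
orientation: [0.496, 0.504, 0.496, -0.504]
wrist_force: [-0.4, -0.0, -3.5]
finger_gap: 0.0226
```

```bash
python3 plan.py .6305 -.1 .053 -.015 2
```

```text
clock 16.45 at [ 0.6316 -0.101   0.0692] th -0.0158 down [ 0.001 -0.001 -1.   ] gap 0.0226 F [-0.4 -0.  -3.5]
[[-0.02, 0.03, -0.04], [0.81, -0.05, -0.05]]
[[-0.03, 0.0, -0.0], [0.81, -0.06, -0.05]]
--
```

Call:
step_arm --targets '[[[0,0,0],[0.8,-0.05,0],1.5],[[0,0,0],[0.6,-0.05,0],1.5],[[0,0,0],[0.25,0,0],1.5],[[0,0,0],[0,0,-0.15],1.5],[[0,0,0],[0,0,-0.15],1.5],[[0,0,0],[0,0,-0.15],1.5],[[0,0,0],[0,0,-0.15],1.5],[[0,0,0],[0,0,-0.15],1.5],[[0,0,0],[0,0,-0.15],1.5],[[0,0,0],[0,0,0],1.5]]'

```text
clock: 17.45
tcp_pos: [0.631, -0.0952, 0.0536]
orientation: [-0.498, -0.503, -0.493, 0.505]
wrist_force: [-1.6, -8.1, 6.1]
finger_gap: 0.0223
```

```bash
python3 plan.py
```

```text
clock 17.45 at [ 0.631  -0.0952  0.0536] th -0.0175 down [ 0.002 -0.007 -1.   ] gap 0.0223 F [-1.6 -8.1  6.1]
```

Push a bit more to confirm contact, then relax and release.

Call:
step_arm --targets '[[[0,0,0],[-0.05,0,-0.2],1.5],[[0,0,0],[0,0,-0.2],1.5],[[0,0,0],[0,0,0],1.5],[[0,0,0],[0,0,0],1.5],[[0,0,0],[0,0,0],1.5],[[0,0,0],[0,0,0],1.5],[[0,0,0],[0,0,0],1.5],[[0,0,0],[0,0,0],1.5],[[0,0,0],[0,0,0],1.5],[[0,0,0],[0,0,0],1.5]]'

```text
clock: 18.45
tcp_pos: [0.6308, -0.095, 0.054]
orientation: [-0.498, -0.502, -0.491, 0.508]
wrist_force: [-2.8, -18.3, 4.4]
finger_gap: 0.0223
```

Call:
step_arm --targets '[[[0,0,0],[0,0,0.3],1.5],[[0,0,0],[0,0,0.1],1.5],[[0,0,0],[0,0,0],8.5],[[0,0,0],[0,0,0],8.5],[[0,0,0],[0,0,0],8.5],[[0,0,0],[-1.5,0,0],8.5],[[0,0,0],[-3,0,0],8.5],[[0,0,0],[-4,0,0],8.5],[[0,0,0],[-3,0,0],8.5],[[0,0,0],[0,0,0],8.5]]'

```text
clock: 19.45
tcp_pos: [0.6327, -0.0919, 0.1719]
orientation: [0.499, 0.505, 0.494, -0.502]
wrist_force: [0.6, -0.5, 1.0]
finger_gap: 0.0853
```

```bash
python3 plan.py .4558 -.2046 .13 -.709 10 .4558 -.2046 .045 -.709 4
python3 - <<'E'
from h import *
from workcell import *
t=camera_model('top');im=read_camera('top')
cv2.imwrite('pics/t10.png',cv2.resize(im[180:330,190:490,::-1],(800,400),interpolation=cv2.INTER_CUBIC))
E
```

```text
clock 19.45 at [ 0.6327 -0.0919  0.1719] th -0.0149 down [ 0.007 -0.002 -1.   ] gap 0.0853 F [ 0.6 -0.5  1. ]
[[3.98, 0.1, -0.42], [0.41, -1.76, 1.15]]
[[3.97, 0.0, 0.0], [0.42, -1.66, 1.27]]
[[3.98, 0.0, 0.0], [0.42, -1.58, 1.39]]
[[3.98, 0.0, 0.0], [0.42, -1.47, 1.49]]
[[3.97, 0.0, 0.0], [0.42, -1.37, 1.59]]
[[3.98, 0.0, 0.0], [0.41, -1.26, 1.68]]
[[3.98, 0.0, 0.0], [0.42, -1.13, 1.77]]
[[3.97, 0.0, 0.0], [0.42, -1.02, 1.83]]
[[3.98, 0.0, 0.0], [0.42, -0.88, 1.91]]
[[3.98, 0.0, 0.0], [0.42, -0.74, 1.96]]
--
[[-0.0, 0.0, 0.0], [2.13, -0.0, -0.0]]
[[-0.0, 0.0, 0.0], [2.12, -0.0, -0.0]]
[[-0.0, 0.0, 0.0], [2.13, -0.0, -0.0]]
[[-0.0, 0.0, 0.0], [2.12, -0.0, -0.0]]
--
```

View pics/t10.png

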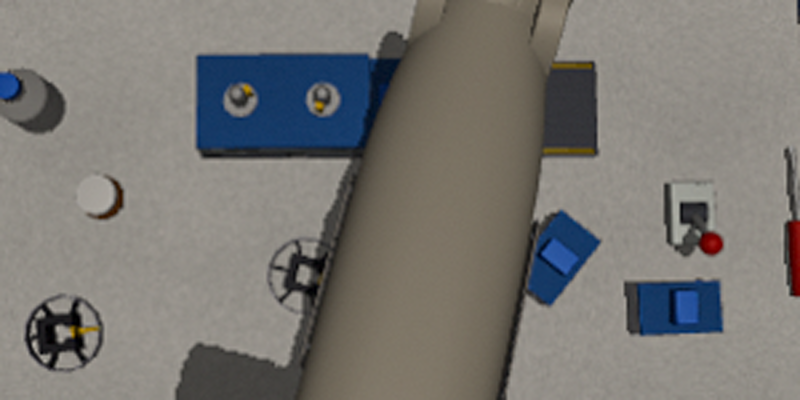

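Call:
step_arm --targets '[[[3.98,0,0],[0.41,-1.76,1.15],8.5],[[3.97,0,0],[0.42,-1.66,1.27],8.5],[[3.98,0,0],[0.42,-1.58,1.39],8.5],[[3.98,0,0],[0.42,-1.47,1.49],8.5],[[3.97,0,0],[0.42,-1.37,1.59],8.5],[[3.98,0,0],[0.41,-1.26,1.68],8.5],[[3.98,0,0],[0.42,-1.13,1.77],8.5],[[3.97,0,0],[0.42,-1.02,1.83],8.5],[[3.98,0,0],[0.42,-0.88,1.91],8.5],[[3.98,0,0],[0.42,-0.74,1.96],8.5]]'

```text
clock: 20.5
tcp_pos: [0.451, -0.2038, 0.1232]
orientation: [-0.293, -0.642, -0.295, 0.644]
wrist_force: [-0.3, -0.7, -0.5]
finger_gap: 0.085
```

```bash
python3 - <<'E'
from h import *
from workcell import *
t=camera_model('top');im=read_camera('top')
cv2.imwrite('pics/t11.png',cv2.resize(im[180:330,190:490,::-1],(800,400),interpolation=cv2.INTER_CUBIC))
B=bluef(im)
for p0,z in(([.4558,-.2046,-.709],0),([.6315,-.0387,-.015],.008),([.631,-.095,-.015],.008)):
    p,e=fit(B,t,mkstage(z),p0,pad=22);print(p.round(4),round(e,1))
s=camera_model('scene');im=read_camera('scene');cv2.imwrite('pics/s11.png',cv2.resize(im[230:310,260:370,::-1],(800,582),interpolation=cv2.INTER_CUBIC))
E
python3 plan.py .4558 -.2046 .045 -.709 4
```

```text
[ 0.4586 -0.1963 -0.8504] 416.0
[ 0.6325 -0.0409 -0.0267] 738.0
[ 0.6319 -0.0821 -0.0283] 362.1
clock 20.6 at [ 0.4498 -0.2039  0.123 ] th -0.7126 down [-0.005  0.002 -1.   ] gap 0.0852 F [ 0.4  0.8 -0.4]
[[-0.05, 0.11, 0.31], [1.95, 0.14, -0.09]]
[[-0.05, -0.0, -0.0], [1.95, 0.12, -0.09]]
[[-0.05, -0.0, -0.0], [1.95, 0.13, -0.08]]
[[-0.06, -0.0, -0.0], [1.95, 0.12, -0.09]]
--
```

View pics/t11.png

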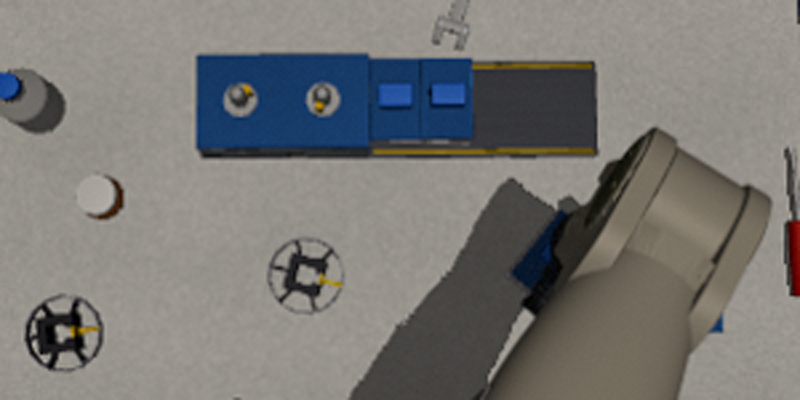

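View pics/s11.png

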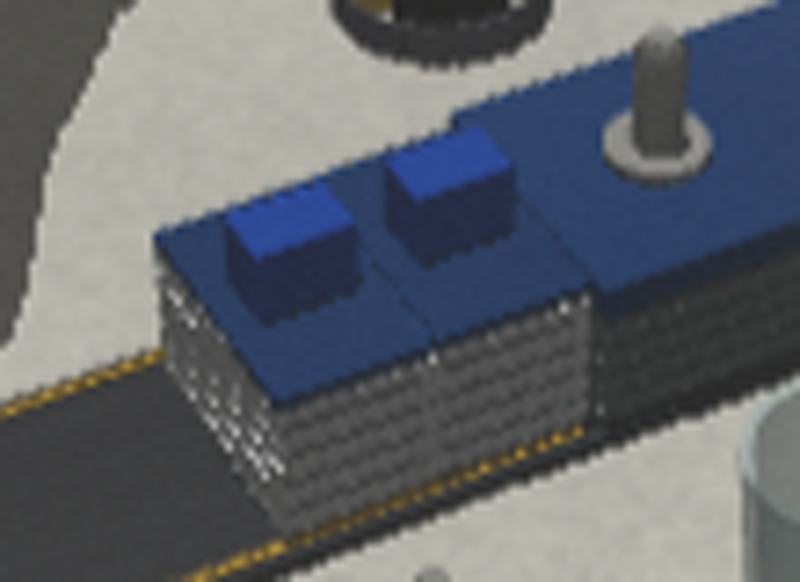

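Call:
step_arm --targets '[[[0,0,0],[2,0.25,-0.2],8.5],[[0,0,0],[2,0.25,-0.15],8.5],[[0,0,0],[2,0,0],8.5],[[0,0,0],[1.8,0,0],8.5],[[0,0,0],[0,0,0],1.5],[[0,0,0],[0,0,0],1.5],[[0,0,0],[0,0,0],1.5],[[0,0,0],[0,0,0],1.5],[[0,0,0],[0,0,0],1.5],[[0,0,0],[-1,0,0],1.5]]'

```text
clock: 21.6
tcp_pos: [0.4575, -0.2043, 0.0562]
orientation: [-0.294, -0.642, -0.296, 0.644]
wrist_force: [0.5, -0.6, -4.5]
finger_gap: 0.0223
```

```bash
python3 plan.py .457 -.204 .185 -.709 3 .63 -.156 .185 -.015 7 .63 -.156 .07 -.015 4
```

```text
clock 21.6 at [ 0.4575 -0.2043  0.0562] th -0.7099 down [-0.004  0.001 -1.   ] gap 0.0223 F [ 0.5 -0.6 -4.5]
[[-0.02, 0.09, 0.21], [-4.29, -0.03, 0.01]]
[[-0.01, -0.0, -0.0], [-4.3, -0.02, 0.0]]
[[-0.02, -0.0, -0.0], [-4.29, -0.02, 0.01]]
--
[[-5.68, -0.0, -0.0], [0.0, 1.43, -2.13]]
[[-5.68, -0.0, -0.0], [0.0, 1.63, -1.98]]
[[-5.68, -0.0, -0.0], [0.0, 1.82, -1.8]]
[[-5.68, -0.0, -0.0], [0.0, 1.99, -1.62]]
[[-5.68, -0.0, -0.0], [0.0, 2.15, -1.41]]
[[-5.68, -0.0, -0.0], [0.0, 2.27, -1.2]]
[[-5.69, -0.0, -0.0], [0.0, 2.37, -0.96]]
--
[[0.0, -0.0, -0.0], [2.88, 0.0, -0.0]]
[[0.0, -0.0, -0.0], [2.87, 0.0, -0.0]]
[[0.0, -0.0, -0.0], [2.88, 0.0, -0.0]]
[[0.0, -0.0, -0.0], [2.87, 0.0, -0.0]]
--
```

Call:
step_arm --targets '[[[0,0,0],[-4.3,0,0],1.5],[[0,0,0],[-4.3,0,0],1.5],[[0,0,0],[-4.3,0,0],1.5],[[-5.68,0,0],[0,1.43,-2.13],1.5],[[-5.68,0,0],[0,1.63,-1.98],1.5],[[-5.68,0,0],[0,1.82,-1.8],1.5],[[-5.68,0,0],[0,1.99,-1.62],1.5],[[-5.68,0,0],[0,2.15,-1.41],1.5],[[-5.68,0,0],[0,2.27,-1.2],1.5],[[-5.69,0,0],[0,2.37,-0.9],1.5]]'

```text
clock: 22.6
tcp_pos: [0.6323, -0.1573, 0.1854]
orientation: [-0.496, -0.502, -0.498, 0.504]
wrist_force: [-0.3, -0.9, -4.9]
finger_gap: 0.0226
```

Call:
step_arm --targets '[[[0,0,0],[3,0,0.15],1.5],[[0,0,0],[3,0,0],1.5],[[0,0,0],[3,0,0],1.5],[[0,0,0],[2,0,0],1.5],[[0,0,0],[0,0,0],1.5],[[0,0,0],[0,0,0],1.5],[[0,0,0],[0,0,0],1.5],[[0,0,0],[0,0,0],1.5],[[0,0,0],[0,0,0],1.5],[[0,0,0],[0,0,0],1.5]]'

```text
clock: 23.6
tcp_pos: [0.6319, -0.1593, 0.0764]
orientation: [-0.496, -0.504, -0.496, 0.504]
wrist_force: [0.2, -0.5, -4.5]
finger_gap: 0.0224
```

```bash
python3 plan.py .6299 -.157 .053 -.015 2
```

```text
clock 23.6 at [ 0.6319 -0.1593  0.0764] th -0.0158 down [-0. -0. -1.] gap 0.0224 F [ 0.2 -0.5 -4.5]
[[-0.02, 0.03, 0.03], [1.17, -0.1, -0.12]]
[[-0.03, -0.0, -0.0], [1.17, -0.11, -0.11]]
--
```

Call:
step_arm --targets '[[[0,0,0],[1.1,-0.1,0],1.5],[[0,0,0],[0.8,-0.1,-0.1],1.5],[[0,0,0],[0.4,0,-0.1],1.5],[[0,0,0],[0,0,-0.2],1.5],[[0,0,0],[0,0,-0.2],1.5],[[0,0,0],[0,0,-0.2],1.5],[[0,0,0],[0,0,-0.2],1.5],[[0,0,0],[0,0,-0.2],1.5],[[0,0,0],[0,0,0],1.5],[[0,0,0],[0,0,0],1.5]]'

```text
clock: 24.6
tcp_pos: [0.6303, -0.1497, 0.0552]
orientation: [-0.497, -0.503, -0.494, 0.505]
wrist_force: [-4.0, -4.9, 11.7]
finger_gap: 0.0224
```

```bash
python3 plan.py
```

```text
clock 24.6 at [ 0.6303 -0.1497  0.0552] th -0.0174 down [ 0.001 -0.005 -1.   ] gap 0.0224 F [-4.  -4.9 11.7]
```

Call:
step_arm --targets '[[[0,0,0],[-0.15,0,-0.2],1.5],[[0,0,0],[0,0,-0.2],1.5],[[0,0,0],[0,0,-0.1],1.5],[[0,0,0],[0,0,0],1.5],[[0,0,0],[0,0,0],1.5],[[0,0,0],[0,0,0],1.5],[[0,0,0],[0,0,0],1.5],[[0,0,0],[0,0,0],1.5],[[0,0,0],[0,0,0],1.5],[[0,0,0],[0,0,0],1.5]]'

```text
clock: 25.6
tcp_pos: [0.6301, -0.1453, 0.0553]
orientation: [-0.497, -0.503, -0.494, 0.506]
wrist_force: [-3.5, -9.0, 6.1]
finger_gap: 0.0225
```

```bash
python3 plan.py;python3 - <<'E'
from h import *
from workcell import *
s=camera_model('scene');im=read_camera('scene');cv2.imwrite('pics/s12.png',cv2.resize(im[230:310,240:350,::-1],(800,582),interpolation=cv2.INTER_CUBIC))
E
```

```text
clock 25.6 at [ 0.6301 -0.1453  0.0553] th -0.0177 down [-0.    -0.006 -1.   ] gap 0.0225 F [-3.5 -9.   6.1]
```

View pics/s12.png

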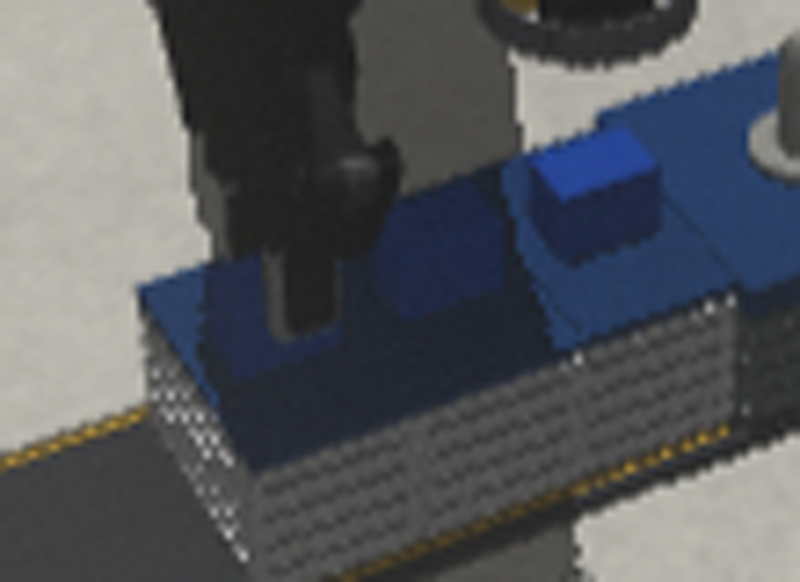

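Call:
step_arm --targets '[[[0,0,0],[0,0,-0.2],1.5],[[0,0,0],[0,0,-0.2],1.5],[[0,0,0],[0,0,0],1.5],[[0,0,0],[0,0,0],1.5],[[0,0,0],[0,0,0],1.5],[[0,0,0],[0,0,0],1.5],[[0,0,0],[0,0,0],1.5],[[0,0,0],[0,0,0],1.5],[[0,0,0],[0,0,0],1.5],[[0,0,0],[0,0,0],1.5]]'

```text
clock: 26.65
tcp_pos: [0.6301, -0.1452, 0.0555]
orientation: [-0.498, -0.502, -0.492, 0.508]
wrist_force: [-5.2, -18.7, 4.7]
finger_gap: 0.0222
```

Call:
step_arm --targets '[[[0,0,0],[0,0,0.3],1.5],[[0,0,0],[0,0,0.1],1.5],[[0,0,0],[0,0,0],8.5],[[0,0,0],[0,0,0],8.5],[[0,0,0],[0,0,0],8.5],[[0,0,0],[-1.5,0,0],8.5],[[0,0,0],[-3,0,0],8.5],[[0,0,0],[-4,0,0],8.5],[[0,0,0],[-3,0,0],8.5],[[0,0,0],[0,0,0],8.5]]'

```text
clock: 27.65
tcp_pos: [0.6328, -0.1423, 0.1743]
orientation: [0.498, 0.505, 0.494, -0.503]
wrist_force: [0.6, -0.6, 0.7]
finger_gap: 0.0846
```

```bash
python3 plan.py .3987 -.3371 .15 1.56 11
```

```text
clock 27.65 at [ 0.6328 -0.1423  0.1743] th -0.0149 down [ 0.006 -0.002 -1.   ] gap 0.0846 F [ 0.6 -0.6  0.7]
[[-8.2, 0.16, -0.36], [0.21, -2.1, 1.8]]
[[-8.21, 0.0, -0.0], [0.22, -2.34, 1.48]]
[[-8.2, 0.0, -0.0], [0.22, -2.53, 1.14]]
[[-8.2, 0.0, -0.0], [0.22, -2.66, 0.76]]
[[-8.21, 0.0, -0.0], [0.22, -2.74, 0.38]]
[[-8.2, 0.0, 0.0], [0.23, -2.77, -0.02]]
[[-8.2, 0.0, 0.0], [0.22, -2.73, -0.41]]
[[-8.2, 0.0, 0.0], [0.22, -2.65, -0.8]]
[[-8.21, 0.0, 0.0], [0.22, -2.51, -1.18]]
[[-8.2, 0.0, 0.0], [0.22, -2.32, -1.51]]
[[-8.2, 0.0, 0.0], [0.22, -2.07, -1.83]]
--
```

Call:
step_arm --targets '[[[-8.2,0,0],[0.21,-2.1,1.8],8.5],[[-8.2,0,0],[0.22,-2.34,1.48],8.5],[[-8.2,0,0],[0.22,-2.53,1.14],8.5],[[-8.2,0,0],[0.22,-2.66,0.76],8.5],[[-8.2,0,0],[0.22,-2.74,0.38],8.5],[[-8.2,0,0],[0.22,-2.77,0],8.5],[[-8.2,0,0],[0.22,-2.73,-0.41],8.5],[[-8.2,0,0],[0.22,-2.65,-0.8],8.5],[[-8.2,0,0],[0.22,-2.51,-1.18],8.5],[[-8.2,0,0],[0.22,-2.32,-1.51],8.5]]'

```text
clock: 28.65
tcp_pos: [0.416, -0.3188, 0.1464]
orientation: [0.704, 0.053, 0.706, -0.052]
wrist_force: [0.6, -0.3, 0.4]
finger_gap: 0.0849
```

Call:
step_arm --targets '[[[-8.2,0,0],[0.22,-2.07,-1.83],8.5],[[0,0,0],[0,0,0],8.5],[[0,0,0],[0,0,0],8.5],[[0,0,0],[0,0,0],8.5],[[0,0,0],[0,0,0],8.5],[[0,0,0],[0,0,0],8.5],[[0,0,0],[0,0,0],8.5],[[0,0,0],[0,0,0],8.5],[[0,0,0],[0,0,0],8.5],[[0,0,0],[0,0,0],8.5]]'

```text
clock: 29.65
tcp_pos: [0.3958, -0.3367, 0.1454]
orientation: [0.706, 0.004, 0.708, -0.004]
wrist_force: [0.2, 0.4, -0.3]
finger_gap: 0.0848
```

```bash
python3 plan.py .3987 -.3371 .046 1.56 4
python3 - <<'E'
from h import *
from workcell import *
t=camera_model('top');im=read_camera('top')
cv2.imwrite('pics/t13.png',cv2.resize(im[180:330,190:490,::-1],(800,400),interpolation=cv2.INTER_CUBIC))
s=camera_model('scene');im=read_camera('scene');cv2.imwrite('pics/s13.png',cv2.resize(im[220:320,120:260,::-1],(800,571),interpolation=cv2.INTER_CUBIC))
cv2.imwrite('pics/s13b.png',cv2.resize(im[230:310,240:350,::-1],(800,582),interpolation=cv2.INTER_CUBIC))
E
```

```text
clock 29.65 at [ 0.3958 -0.3367  0.1454] th 1.5584 down [-0.002 -0.    -1.   ] gap 0.0848 F [ 0.2  0.4 -0.3]
[[-0.02, -0.1, 0.0], [2.48, -0.01, 0.08]]
[[-0.02, 0.0, 0.0], [2.49, -0.01, 0.07]]
[[-0.03, 0.0, 0.0], [2.48, -0.01, 0.07]]
[[-0.02, 0.0, 0.0], [2.49, -0.0, 0.08]]
--
```

View pics/t13.png

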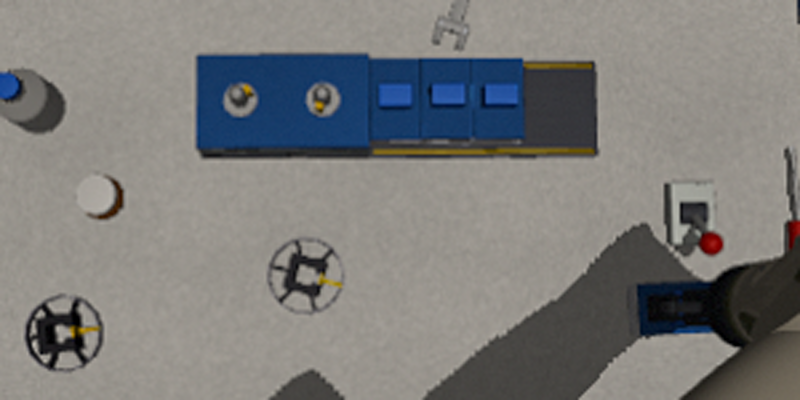

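View pics/s13b.png

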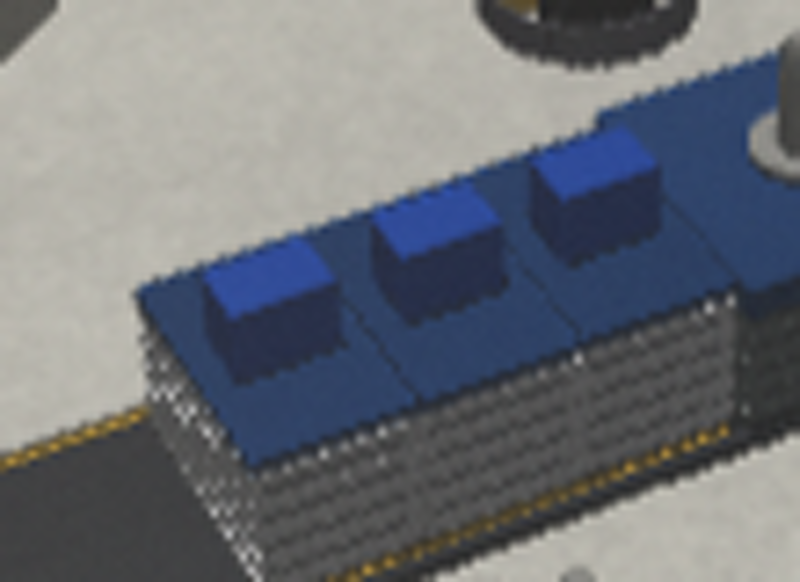

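View pics/s13.png

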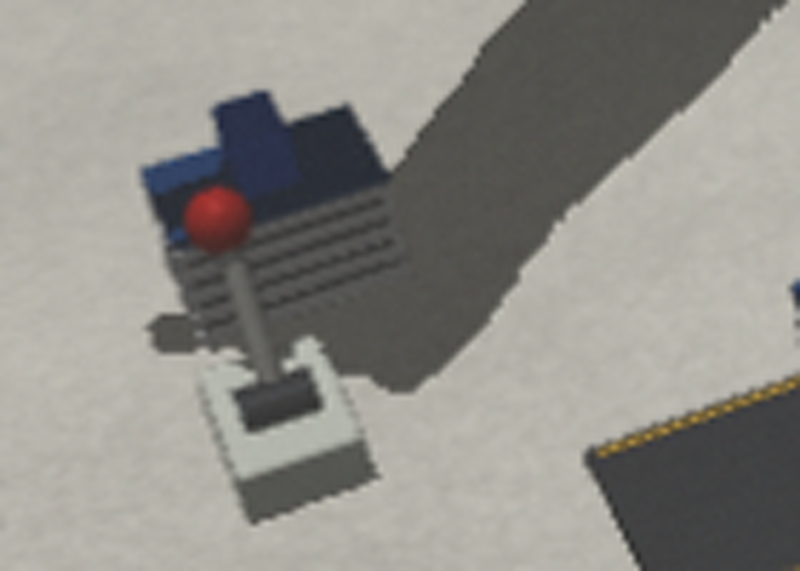

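Call:
step_arm --targets '[[[0,0,0],[2.6,0,0.15],8.5],[[0,0,0],[2.6,0,0.1],8.5],[[0,0,0],[2.6,0,0],8.5],[[0,0,0],[2.15,0,0],8.5],[[0,0,0],[0,0,0],1.5],[[0,0,0],[0,0,0],1.5],[[0,0,0],[0,0,0],1.5],[[0,0,0],[0,0,0],1.5],[[0,0,0],[0,0,0],1.5],[[0,0,0],[0,0,0],1.5]]'

```text
clock: 30.75
tcp_pos: [0.3988, -0.3381, 0.0474]
orientation: [0.707, 0.003, 0.707, -0.005]
wrist_force: [-1.1, -1.5, 5.6]
finger_gap: 0.0223
```

```bash
python3 plan.py .3987 -.3371 .2 1.56 4  .6294 -.214 .2 -.015 11
```

```text
clock 30.75 at [ 0.3988 -0.3381  0.0474] th 1.5583 down [ 0.    -0.003 -1.   ] gap 0.0223 F [-1.1 -1.5  5.6]
[[-0.02, 0.0, 0.16], [-3.82, 0.01, -0.0]]
[[-0.03, 0.0, 0.0], [-3.81, 0.03, -0.01]]
[[-0.02, 0.0, 0.0], [-3.82, 0.02, 0.0]]
[[-0.03, 0.0, 0.0], [-3.81, 0.03, -0.0]]
--
[[8.2, 0.0, 0.0], [-0.0, 1.14, 2.08]]
[[8.21, 0.0, 0.0], [-0.0, 1.43, 1.91]]
[[8.2, 0.0, 0.0], [-0.0, 1.68, 1.67]]
[[8.21, 0.0, -0.0], [-0.0, 1.91, 1.42]]
[[8.2, 0.0, -0.0], [-0.0, 2.09, 1.14]]
[[8.2, 0.0, -0.0], [-0.0, 2.23, 0.82]]
[[8.21, 0.0, -0.0], [-0.0, 2.32, 0.5]]
[[8.2, 0.0, -0.0], [-0.0, 2.37, 0.16]]
[[8.21, 0.0, -0.0], [-0.0, 2.37, -0.18]]
[[8.2, 0.0, -0.0], [-0.0, 2.32, -0.52]]
[[8.2, 0.0, -0.0], [-0.0, 2.23, -0.84]]
--
```

Call:
step_arm --targets '[[[0,0,0],[-3.8,0,0],1.5],[[0,0,0],[-3.8,0,0],1.5],[[0,0,0],[-3.8,0,0],1.5],[[0,0,0],[-3.8,0,0],1.5],[[8.2,0,0],[0,1.14,2.08],1.5],[[8.2,0,0],[0,1.43,1.91],1.5],[[8.2,0,0],[0,1.68,1.67],1.5],[[8.2,0,0],[0,1.91,1.42],1.5],[[8.2,0,0],[0,2.09,1.14],1.5],[[8.2,0,0],[0,2.23,0.82],1.5]]'

```text
clock: 31.75
tcp_pos: [0.5242, -0.2685, 0.1964]
orientation: [0.639, 0.3, 0.642, -0.3]
wrist_force: [0.6, -0.5, -5.0]
finger_gap: 0.0225
```

Call:
step_arm --targets '[[[8.2,0,0],[0,2.32,0.5],1.5],[[8.2,0,0],[0,2.37,0.16],1.5],[[8.2,0,0],[0,2.37,-0.18],1.5],[[8.2,0,0],[0,2.32,-0.52],1.5],[[8.2,0,0],[0,2.23,-0.84],1.5],[[0,0,0],[3.5,0,0],1.5],[[0,0,0],[3.5,0,0],1.5],[[0,0,0],[3.5,0,0],1.5],[[0,0,0],[1.5,0,0],1.5],[[0,0,0],[0,0,0],1.5]]'

```text
clock: 32.75
tcp_pos: [0.6254, -0.212, 0.0724]
orientation: [-0.492, -0.502, -0.5, 0.505]
wrist_force: [-0.6, 0.4, -5.9]
finger_gap: 0.0222
```

Call:
step_arm --targets '[[[0,0,0],[0,0,0],1.5],[[0,0,0],[0,0,0],1.5],[[0,0,0],[0,0,0],1.5],[[0,0,0],[0,0,0],1.5],[[0,0,0],[0,0,0],1.5],[[0,0,0],[0,0,0],1.5],[[0,0,0],[0,0,0],1.5],[[0,0,0],[0,0,0],1.5],[[0,0,0],[0,0,0],1.5],[[0,0,0],[0,0,0],1.5]]'

```text
clock: 33.75
tcp_pos: [0.6289, -0.2139, 0.0774]
orientation: [-0.496, -0.503, -0.497, 0.504]
wrist_force: [-0.4, -1.5, -5.3]
finger_gap: 0.0224
```

```bash
python3 plan.py .6293 -.214 .055 -.015 2;python3 - <<'E'
from h import *
from workcell import *
s=camera_model('scene');im=read_camera('scene');cv2.imwrite('pics/s14.png',cv2.resize(im[240:330,210:330,::-1],(800,600),interpolation=cv2.INTER_CUBIC))
E
```

```text
clock 33.75 at [ 0.6289 -0.2139  0.0774] th -0.0158 down [-0.002  0.    -1.   ] gap 0.0224 F [-0.4 -1.5 -5.3]
[[-0.02, -0.0, 0.11], [1.12, 0.02, 0.0]]
[[-0.03, -0.0, -0.0], [1.12, 0.02, 0.01]]
--
```

View pics/s14.png

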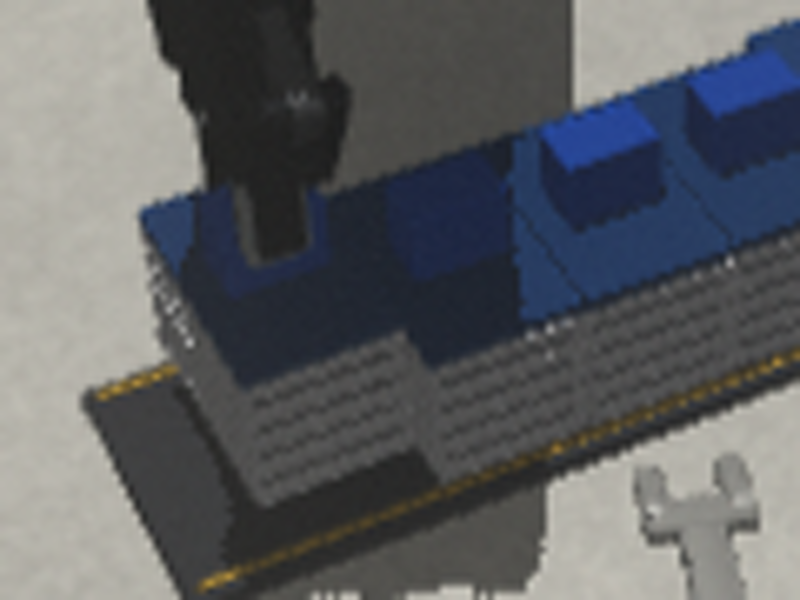

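Call:
step_arm --targets '[[[0,0,0],[1,0.05,0],1.5],[[0,0,0],[0.8,0,0],1.5],[[0,0,0],[0.35,0,0],1.5],[[0,0,0],[0,0,-0.2],1.5],[[0,0,0],[0,0,-0.2],1.5],[[0,0,0],[0,0,-0.2],1.5],[[0,0,0],[0,0,-0.2],1.5],[[0,0,0],[0,0,-0.2],1.5],[[0,0,0],[0,0,0],1.5],[[0,0,0],[0,0,0],1.5]]'

```text
clock: 34.8
tcp_pos: [0.6297, -0.2066, 0.0561]
orientation: [-0.496, -0.503, -0.495, 0.506]
wrist_force: [-1.6, -7.4, -5.1]
finger_gap: 0.0221
```

Call:
step_arm --targets '[[[0,0,0],[-0.05,0,-0.1],1.5],[[0,0,0],[0,0,0],1.5],[[0,0,0],[0,0,0],1.5],[[0,0,0],[0,0,0],1.5],[[0,0,0],[0,0,0],1.5],[[0,0,0],[0,0,0],1.5],[[0,0,0],[0,0,0],1.5],[[0,0,0],[0,0,0],1.5],[[0,0,0],[0,0,0],1.5],[[0,0,0],[0,0,0],1.5]]'

```text
clock: 35.8
tcp_pos: [0.6296, -0.2064, 0.0564]
orientation: [-0.496, -0.503, -0.494, 0.507]
wrist_force: [-1.7, -10.2, -6.2]
finger_gap: 0.0221
```

Call:
step_arm --targets '[[[0,0,0],[0,0,0.3],1.5],[[0,0,0],[0.1,0,0.1],1.5],[[0,0,0],[0.1,0,0],1.5],[[0,0,0],[0.1,0,0],1.5],[[0,0,0],[0,0,0],1.5],[[0,0,0],[0,0,0],1.5],[[0,0,0],[0,0,0],1.5],[[0,0,0],[0,0,0],1.5],[[0,0,0],[0,0,0],1.5],[[0,0,0],[0,0,0],1.5]]'

```text
clock: 36.8
tcp_pos: [0.6295, -0.2073, 0.0555]
orientation: [-0.496, -0.503, -0.496, 0.505]
wrist_force: [-5.0, -1.4, 6.7]
finger_gap: 0.0224
```

Call:
step_arm --targets '[[[0,0,0],[0,0,-0.2],1.5],[[0,0,0],[0,0,-0.2],1.5],[[0,0,0],[0,0,-0.2],1.5],[[0,0,0],[0,0,-0.2],1.5],[[0,0,0],[0,0,0],1.5],[[0,0,0],[0,0,0],1.5],[[0,0,0],[0,0,0],1.5],[[0,0,0],[0,0,0],1.5],[[0,0,0],[0,0,0],1.5],[[0,0,0],[0,0,0],1.5]]'

```text
clock: 37.8
tcp_pos: [0.6297, -0.2064, 0.0562]
orientation: [-0.498, -0.502, -0.492, 0.509]
wrist_force: [-7.3, -19.6, 4.9]
finger_gap: 0.0218
```

Call:
step_arm --targets '[[[0,0,0],[0,0,0.3],1.5],[[0,0,0],[0,0,0.1],1.5],[[0,0,0],[0,0,0],8.5],[[0,0,0],[0,0,0],8.5],[[0,0,0],[0,0,0],8.5],[[0,0,0],[-1.5,0,0],8.5],[[0,0,0],[-3,0,0],8.5],[[0,0,0],[-4,0,0],8.5],[[0,0,0],[-3,0,0],8.5],[[0,0,0],[0,0,0],8.5]]'

```text
clock: 38.8
tcp_pos: [0.6328, -0.2033, 0.1742]
orientation: [0.499, 0.505, 0.494, -0.503]
wrist_force: [1.0, -0.1, -0.2]
finger_gap: 0.0849
```

```bash
python3 plan.py .4446 .0672 .14 1.28 10
```

```text
clock 38.8 at [ 0.6328 -0.2033  0.1742] th -0.0146 down [ 0.007 -0.003 -1.   ] gap 0.0849 F [ 1.  -0.1 -0.2]
[[-7.42, 0.21, -0.38], [0.32, -1.92, -2.68]]
[[-7.42, -0.0, -0.0], [0.34, -1.56, -2.9]]
[[-7.41, -0.0, -0.0], [0.34, -1.17, -3.08]]
[[-7.42, -0.0, -0.0], [0.34, -0.77, -3.21]]
[[-7.42, -0.0, -0.0], [0.35, -0.34, -3.27]]
[[-7.42, -0.0, -0.0], [0.34, 0.08, -3.3]]
[[-7.41, -0.0, -0.0], [0.34, 0.51, -3.26]]
[[-7.42, 0.0, -0.0], [0.34, 0.92, -3.16]]
[[-7.42, 0.0, -0.0], [0.34, 1.32, -3.02]]
[[-7.42, 0.0, -0.0], [0.34, 1.7, -2.82]]
--
```

Run:
```python
from h import *
from workcell import *
t=camera_model('top');im=read_camera('top')
for p0 in([.4446,.0672,-1.85],[.386,.3389,-1.44]):
    p,e=fitfan(t,im,np.array(p0));print('fan',p.round(4),round(e,1),'yel',np.round(key(t,im,p[:2],z=.018,r=.045),3))
```

```text
fan [ 0.4446  0.0674 -1.8432] 127.0 yel [-1.858  0.027 15.337]
fan [ 0.3861  0.3389 -1.4323] 69.1 yel [-1.437  0.022 17.175]
```

Call:
step_arm --targets '[[[-7.42,0,0],[0.32,-1.92,-2.68],8.5],[[-7.42,0,0],[0.34,-1.56,-2.9],8.5],[[-7.41,0,0],[0.34,-1.17,-3.08],8.5],[[-7.42,0,0],[0.34,-0.77,-3.21],8.5],[[-7.42,0,0],[0.35,-0.34,-3.27],8.5],[[-7.42,0,0],[0.34,0.08,-3.3],8.5],[[-7.41,0,0],[0.34,0.51,-3.26],8.5],[[-7.42,0,0],[0.34,0.92,-3.16],8.5],[[-7.42,0,0],[0.34,1.32,-3.02],8.5],[[-7.42,0,0],[0.34,1.7,-2.82],8.5]]'

```text
clock: 39.85
tcp_pos: [0.4398, 0.0692, 0.1334]
orientation: [0.698, 0.101, 0.701, -0.101]
wrist_force: [0.2, 0.5, -0.8]
finger_gap: 0.0849
```

Call:
step_arm --targets '[[[0,0,0],[0,0,0],8.5],[[0,0,0],[0,0,0],8.5],[[0,0,0],[0,0,0],8.5],[[0,0,0],[0,0,0],8.5],[[0,0,0],[0,0,0],8.5],[[0,0,0],[0,0,0],8.5],[[0,0,0],[0,0,0],8.5],[[0,0,0],[0,0,0],8.5],[[0,0,0],[0,0,0],8.5],[[0,0,0],[0,0,0],8.5]]'

```text
clock: 40.85
tcp_pos: [0.4419, 0.0677, 0.1349]
orientation: [0.699, 0.103, 0.7, -0.103]
wrist_force: [-0.4, 0.6, 0.1]
finger_gap: 0.085
```

```bash
python3 plan.py .4446 .0672 .004 1.28 4
python3 - <<'E'
from h import *
from workcell import *
t=camera_model('top');im=read_camera('top')
cv2.imwrite('pics/t15.png',cv2.resize(im[180:330,190:490,::-1],(800,400),interpolation=cv2.INTER_CUBIC))
s=camera_model('scene');im=read_camera('scene');cv2.imwrite('pics/s15.png',cv2.resize(im[170:250,280:390,::-1],(800,582),interpolation=cv2.INTER_CUBIC))
B=bluef(cv2.cvtColor(cv2.cvtColor(read_camera('top'),cv2.COLOR_RGB2BGR),cv2.COLOR_BGR2RGB))
# grip blocks centroid vs expected
im=read_camera('top');g=im.astype(float);
E
```

```text
clock 40.85 at [0.4419 0.0677 0.1349] th 1.2788 down [-0.002 -0.    -1.   ] gap 0.085 F [-0.4  0.6  0.1]
[[-0.02, -0.09, 0.03], [3.27, 0.01, 0.07]]
[[-0.01, 0.0, -0.0], [3.27, 0.01, 0.07]]
[[-0.02, 0.0, -0.0], [3.28, 0.0, 0.07]]
[[-0.02, 0.0, -0.0], [3.27, 0.01, 0.07]]
--
```

View pics/t15.png

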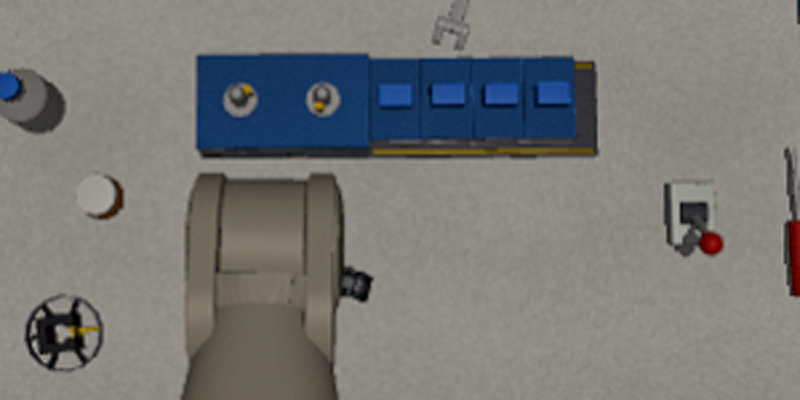

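View pics/s15.png

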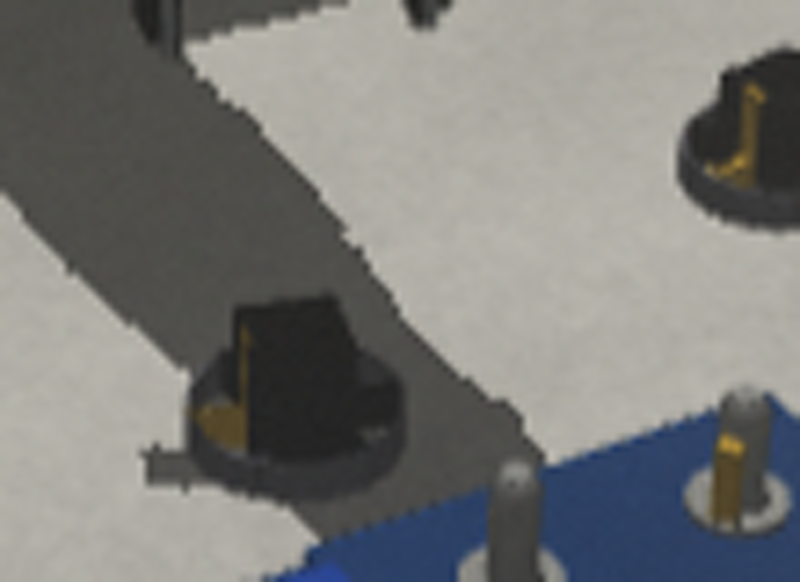

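Call:
step_arm --targets '[[[0,0,0],[3.4,0,0.15],8.5],[[0,0,0],[3.4,0,0.1],8.5],[[0,0,0],[3.2,0,0],8.5],[[0,0,0],[2.9,0,0],8.5],[[0,0,0],[0,0,0],3.2],[[0,0,0],[0,0,0],3.2],[[0,0,0],[0,0,0],3.2],[[0,0,0],[0,0,0],3.2],[[0,0,0],[0,0,0],3.2],[[0,0,0],[0,0,0],3.2]]' --force 40

```text
clock: 42.05
tcp_pos: [0.4459, 0.067, 0.0077]
orientation: [0.7, 0.103, 0.699, -0.103]
wrist_force: [-1.4, 0.7, 6.5]
finger_gap: 0.0389
```

```bash
python3 plan.py .4446 .0672 .15 1.28 3 .632 .0415 .15 -.38 12
python3 - <<'E'
from h import *
from workcell import *
im=read_camera('scene');cv2.imwrite('pics/s16.png',cv2.resize(im[170:250,280:390,::-1],(800,582),interpolation=cv2.INTER_CUBIC))
E
```

```text
clock 42.05 at [0.4459 0.067  0.0077] th 1.2789 down [ 0.002 -0.    -1.   ] gap 0.0389 F [-1.4  0.7  6.5]
[[-0.02, 0.13, -0.02], [-4.74, -0.0, -0.03]]
[[-0.02, -0.0, -0.0], [-4.74, -0.01, -0.05]]
[[-0.02, -0.0, -0.0], [-4.75, -0.0, -0.04]]
--
[[7.93, -0.0, -0.0], [0.0, 0.24, 1.56]]
[[7.92, -0.0, -0.0], [0.0, 0.46, 1.51]]
[[7.93, -0.0, -0.0], [0.0, 0.66, 1.43]]
[[7.92, -0.0, -0.0], [0.0, 0.84, 1.33]]
[[7.93, -0.0, -0.0], [0.0, 1.03, 1.19]]
[[7.92, -0.0, -0.0], [0.0, 1.18, 1.05]]
[[7.93, -0.0, -0.0], [0.0, 1.31, 0.87]]
[[7.93, -0.0, -0.0], [0.0, 1.42, 0.68]]
[[7.92, -0.0, -0.0], [0.0, 1.5, 0.48]]
[[7.93, -0.0, -0.0], [0.0, 1.56, 0.27]]
[[7.92, -0.0, 0.0], [0.0, 1.57, 0.05]]
[[7.93, -0.0, 0.0], [0.0, 1.57, -0.16]]
--
```

View pics/s16.png

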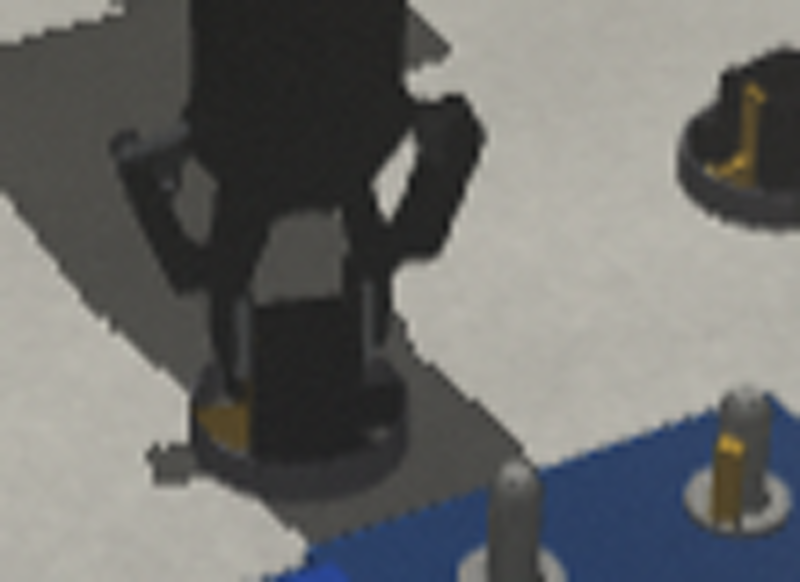

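Run:
```python
from h import *
from workcell import *
t=camera_model('top');im=read_camera('top');B=bluef(im)
win=(255,190,425,245)
T=np.clip(B[190:245,255:425]/np.percentile(B[190:245,255:425],70),0,1)
# ignore shafts
W=np.ones_like(T);W[207-190:226-190,270-255:320-255]=0
def mk(q):
    x,y,w,dx=q;c,s=np.cos(w),np.sin(w); e=np.array([-s,c]);n=np.array([c,s]);b=np.array([x,y])
    a=b+e*.095; r=b-e*.112+n*dx
    L=[box(*a,w,.104,.19,.068,.068),box(*r,w,.09,.224,.068,.068)]
    for k in range(4):
        g=b-e*(.028+.056*k)+n*dx;L.append(box(*g,w,.024,.036,.068,.096))
    return L
f=lambda q:(W*(render(t,mk(q),win)-T)**2).sum()
q0=np.array([.631,-.009,-.012,0]);S=np.vstack([q0]+[q0+d for d in np.diag([.006,.006,.03,.006])])
b=minimize(f,q0,method='Nelder-Mead',options=dict(initial_simplex=S,xatol=1e-5,fatol=.01,maxiter=400));print(b.x.round(4),b.fun)
x,y,w,dx=b.x
e=np.array([-np.sin(w),np.cos(w)])
for d in(.051,.141):print((b.x[:2]+e*d).round(4))
print('stage4',b.x[:2]-e*.196+np.array([dx,0]))
for d in(.051,.141):print(np.round(key(t,im,b.x[:2]+e*d),3))
# shaft base white collar circle & tip check
for d in (.051,.141):
    print(proj(t,[[*(b.x[:2]+e*d),.116]]),proj(t,[[*(b.x[:2]+e*d),.072]]))
c=im[200:235,265:330];cv2.imwrite('pics/t17.png',cv2.resize(c[:,:,::-1],(780,420),interpolation=cv2.INTER_CUBIC))
```

```text
[ 0.6313 -0.009  -0.0179  0.0016] 91.96697616301422
[0.6322 0.042 ]
[0.6338 0.132 ]
stage4 [ 0.62938812 -0.20494831]
[2.775 0.011 7.263]
[-0.942  0.011  6.75 ]
[[310.47027809 214.42177754]] [[310.90266366 217.0961119 ]]
[[278.47090273 214.62344087]] [[279.89945062 217.28846552]]
```

View pics/t17.png

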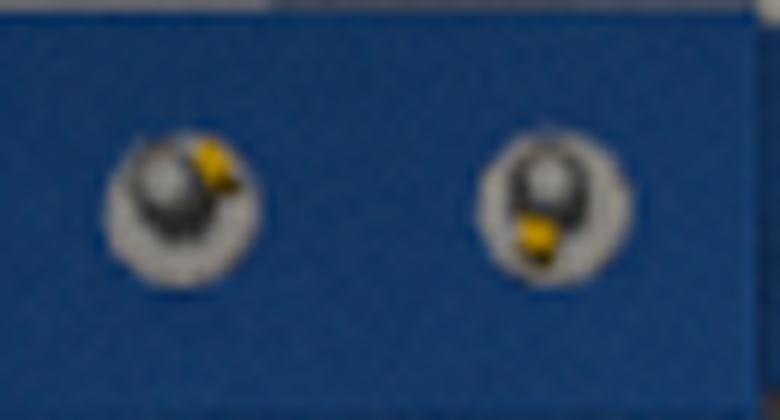

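```bash
python3 plan.py .4459 .067 .16 1.279 4 .6317 .04 .16 -.373 12
```

```text
clock 42.15 at [0.4459 0.0669 0.0077] th 1.2789 down [ 0.002 -0.    -1.   ] gap 0.0389 F [-0.7  0.7  6.6]
[[-0.0, 0.13, -0.02], [-3.81, 0.0, 0.01]]
[[-0.0, 0.0, -0.0], [-3.8, 0.0, -0.0]]
[[-0.0, 0.0, -0.0], [-3.81, 0.01, -0.0]]
[[-0.0, 0.0, -0.0], [-3.81, -0.0, -0.01]]
--
[[7.89, 0.0, -0.0], [0.0, 0.23, 1.55]]
[[7.88, -0.0, -0.0], [0.0, 0.44, 1.5]]
[[7.89, -0.0, -0.0], [0.0, 0.64, 1.43]]
[[7.89, -0.0, -0.0], [0.0, 0.83, 1.32]]
[[7.89, -0.0, -0.0], [0.0, 1.01, 1.2]]
[[7.88, -0.0, -0.0], [0.0, 1.16, 1.05]]
[[7.89, -0.0, -0.0], [0.0, 1.29, 0.88]]
[[7.89, -0.0, -0.0], [0.0, 1.41, 0.69]]
[[7.89, -0.0, -0.0], [0.0, 1.48, 0.5]]
[[7.88, -0.0, -0.0], [0.0, 1.54, 0.29]]
[[7.89, -0.0, -0.0], [0.0, 1.56, 0.07]]
[[7.89, -0.0, -0.0], [0.0, 1.56, -0.14]]
--
```

Call:
step_arm --targets '[[[0,0,0],[-3.8,0,0],3.2],[[0,0,0],[-3.8,0,0],3.2],[[0,0,0],[-3.8,0,0],3.2],[[0,0,0],[-3.8,0,0],3.2],[[7.89,0,0],[0,0.23,1.55],3.2],[[7.88,0,0],[0,0.44,1.5],3.2],[[7.89,0,0],[0,0.64,1.43],3.2],[[7.89,0,0],[0,0.83,1.32],3.2],[[7.89,0,0],[0,1.01,1.2],3.2],[[7.88,0,0],[0,1.16,1.05],3.2]]'

```text
clock: 43.15
tcp_pos: [0.5378, 0.0535, 0.1583]
orientation: [0.598, 0.376, 0.599, -0.377]
wrist_force: [0.9, 0.3, -0.9]
finger_gap: 0.0391
```

Call:
step_arm --targets '[[[7.89,0,0],[0,1.29,0.88],3.2],[[7.89,0,0],[0,1.41,0.69],3.2],[[7.89,0,0],[0,1.48,0.5],3.2],[[7.88,0,0],[0,1.54,0.29],3.2],[[7.89,0,0],[0,1.56,0.07],3.2],[[7.89,0,0],[0,1.56,-0.14],3.2],[[0,0,0],[0,0,0],3.2],[[0,0,0],[0,0,0],3.2],[[0,0,0],[0,0,0],3.2],[[0,0,0],[0,0,0],3.2]]'

```text
clock: 44.15
tcp_pos: [0.6294, 0.0402, 0.1579]
orientation: [-0.399, -0.583, -0.399, 0.584]
wrist_force: [0.6, -0.2, -1.3]
finger_gap: 0.039
```

Call:
step_arm --targets '[[[0,0,0],[0,0,0],3.2],[[0,0,0],[0,0,0],3.2],[[0,0,0],[0,0,0],3.2],[[0,0,0],[0,0,0],3.2],[[0,0,0],[0,0,0],3.2],[[0,0,0],[0,0,0],3.2],[[0,0,0],[0,0,0],3.2],[[0,0,0],[0,0,0],3.2],[[0,0,0],[0,0,0],3.2],[[0,0,0],[0,0,0],3.2]]'

```text
clock: 45.15
tcp_pos: [0.6301, 0.04, 0.1575]
orientation: [-0.398, -0.584, -0.399, 0.585]
wrist_force: [-0.7, -0.1, -0.4]
finger_gap: 0.0386
```

```bash
python3 plan.py .6317 .04 .125 -.373 2
python3 - <<'E'
from h import *
from workcell import *
im=read_camera('scene');cv2.imwrite('pics/s18.png',cv2.resize(im[180:270,300:420,::-1],(800,600),interpolation=cv2.INTER_CUBIC))
E
```

```text
clock 45.15 at [0.6301 0.04   0.1575] th -0.3731 down [-0.002 -0.    -1.   ] gap 0.0386 F [-0.7 -0.1 -0.4]
[[-0.0, 0.04, 0.09], [1.63, 0.08, -0.03]]
[[-0.0, -0.0, 0.0], [1.62, 0.07, -0.03]]
--
```

View pics/s18.png

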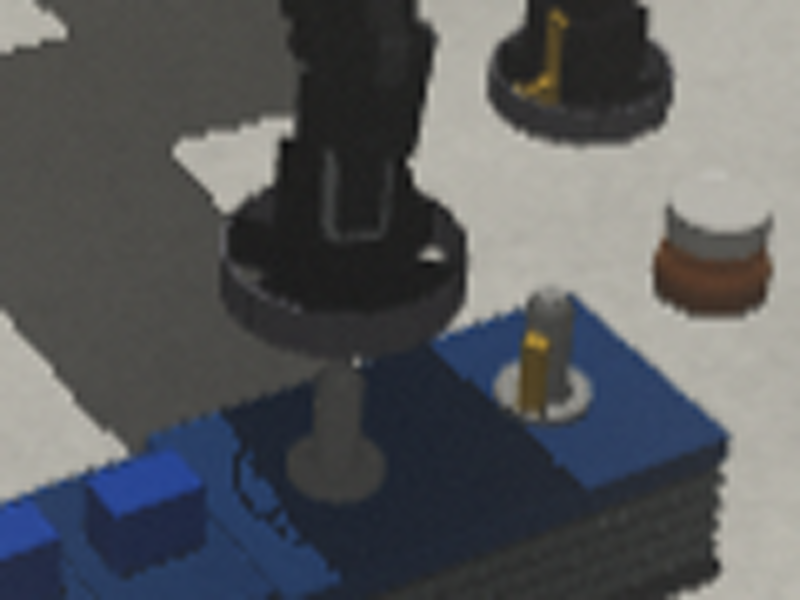

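Run:
```python
from h import *
from workcell import *
s=camera_model('scene');a=np.linspace(0,2*np.pi,200)
f=lambda uv:((uv-[300,180]+.5)*6.667-.5)
def ext(x,y,zb):
    P=np.vstack([np.c_[x+.042*np.cos(a),y+.042*np.sin(a),np.full(200,z)] for z in(zb,zb+.018)]);u=f(proj(s,P));return u.min(0).round(),u.max(0).round()
for c in([.6301,.04],[.6306,.0412],[.6322,.042]): print(c,ext(*c,.150))
print(f(proj(s,[[.6322,.042,.116],[.6322,.042,.072],[.6338,.132,.116],[.6338,.132,.072]])).round())
```

```text
[0.6301, 0.04] (array([214., 169.]), array([461., 353.]))
[0.6306, 0.0412] (array([218., 169.]), array([465., 352.]))
[0.6322, 0.042] (array([222., 170.]), array([469., 354.]))
[[341. 360.]
 [336. 457.]
 [552. 288.]
 [542. 384.]]
```

Call:
step_arm --targets '[[[0,0,0],[1,0.08,-0.03],3.2],[[0,0,0],[1,0.07,-0.03],3.2],[[0,0,0],[0.7,0,0],3.2],[[0,0,0],[0.4,0,0],3.2],[[0,0,0],[0.4,0,0],3.2],[[0,0,0],[0.3,0,0],3.2],[[0,0,0],[0.3,0,0],3.2],[[0,0,0],[0.2,0,0],3.2],[[0,0,0],[0,0,0],3.2],[[0,0,0],[0,0,0],3.2]]'

```text
clock: 46.2
tcp_pos: [0.6317, 0.04, 0.1147]
orientation: [-0.398, -0.584, -0.399, 0.584]
wrist_force: [0.2, -0.3, -2.0]
finger_gap: 0.0391
```

```bash
python3 plan.py .6317 .04 .1 -.373 2
python3 - <<'E'
from h import *
from workcell import *
im=read_camera('scene');cv2.imwrite('pics/s19.png',cv2.resize(im[180:270,300:420,::-1],(800,600),interpolation=cv2.INTER_CUBIC))
E
```

```text
clock 46.2 at [0.6317 0.04   0.1147] th -0.3731 down [-0.001 -0.    -1.   ] gap 0.0391 F [ 0.2 -0.3 -2. ]
[[-0.0, 0.03, 0.08], [0.74, 0.0, -0.0]]
[[-0.0, 0.0, -0.0], [0.73, 0.0, -0.0]]
--
```

View pics/s19.png

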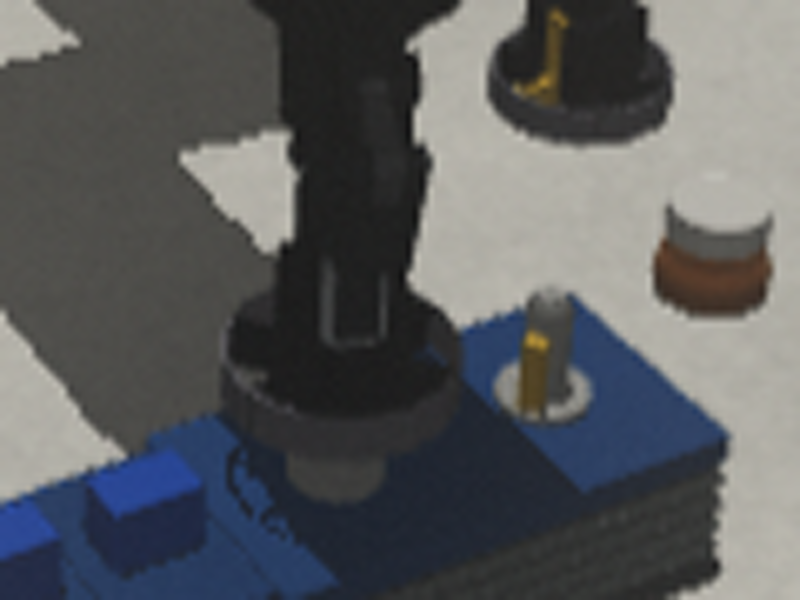

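Call:
step_arm --targets '[[[0,0,0],[0.2,0,0],3.2],[[0,0,0],[0.2,0,0],3.2],[[0,0,0],[0.2,0,0],3.2],[[0,0,0],[0.2,0,0],3.2],[[0,0,0],[0.2,0,0],3.2],[[0,0,0],[0.2,0,0],3.2],[[0,0,0],[0,0,0],3.2],[[0,0,0],[0,0,0],3.2],[[0,0,0],[0,0,0],3.2],[[0,0,0],[0,0,0],3.2]]'

```text
clock: 47.25
tcp_pos: [0.6317, 0.04, 0.1027]
orientation: [-0.398, -0.584, -0.399, 0.584]
wrist_force: [1.1, -0.0, -1.6]
finger_gap: 0.0391
```

Call:
step_arm --targets '[[[0,0,0],[0.4,0,0],3.2],[[0,0,0],[0.4,0,0],3.2],[[0,0,0],[0.4,0,0],3.2],[[0,0,0],[0.4,0,0],3.2],[[0,0,0],[0.3,0,0],3.2],[[0,0,0],[0.2,0,0],3.2],[[0,0,0],[0.1,0,0],3.2],[[0,0,0],[0,0,0],3.2],[[0,0,0],[0,0,0],3.2],[[0,0,0],[0,0,0],3.2]]'

```text
clock: 48.25
tcp_pos: [0.6317, 0.04, 0.0808]
orientation: [-0.398, -0.584, -0.399, 0.584]
wrist_force: [1.3, 0.6, -2.1]
finger_gap: 0.0394
```

Call:
step_arm --targets '[[[0,0,0],[0.1,0,0],3.2],[[0,0,0],[0.1,0,0],3.2],[[0,0,0],[0.1,0,0],3.2],[[0,0,0],[0,0,0],3.2],[[0,0,0],[0,0,0],8.5],[[0,0,0],[0,0,0],8.5],[[0,0,0],[0,0,0],8.5],[[0,0,0],[-3,0,0],8.5],[[0,0,0],[-4,0,0],8.5],[[0,0,0],[-4,0,0],8.5]]'

```text
clock: 49.25
tcp_pos: [0.6311, 0.04, 0.1879]
orientation: [-0.398, -0.583, -0.399, 0.585]
wrist_force: [1.3, 0.1, -0.7]
finger_gap: 0.085
```

```bash
python3 plan.py .386 .3389 .15 .136 9
python3 - <<'E'
from h import *
from workcell import *
im=read_camera('scene');cv2.imwrite('pics/s20.png',cv2.resize(im[180:270,300:420,::-1],(800,600),interpolation=cv2.INTER_CUBIC))
E
```

```text
clock 49.25 at [0.6311 0.04   0.1879] th -0.3732 down [-0.004  0.    -1.   ] gap 0.085 F [ 1.3  0.1 -0.7]
[[-3.24, 0.07, 0.2], [0.43, -3.75, -2.1]]
[[-3.24, -0.0, 0.0], [0.42, -3.62, -2.31]]
[[-3.24, -0.0, 0.0], [0.42, -3.48, -2.51]]
[[-3.25, -0.0, 0.0], [0.42, -3.34, -2.7]]
[[-3.24, -0.0, 0.0], [0.43, -3.18, -2.89]]
[[-3.24, -0.0, 0.0], [0.42, -3.01, -3.06]]
[[-3.24, -0.0, 0.0], [0.42, -2.84, -3.23]]
[[-3.24, -0.01, 0.0], [0.42, -2.64, -3.38]]
[[-3.24, 0.0, 0.0], [0.42, -2.46, -3.53]]
--
```

View pics/s20.png

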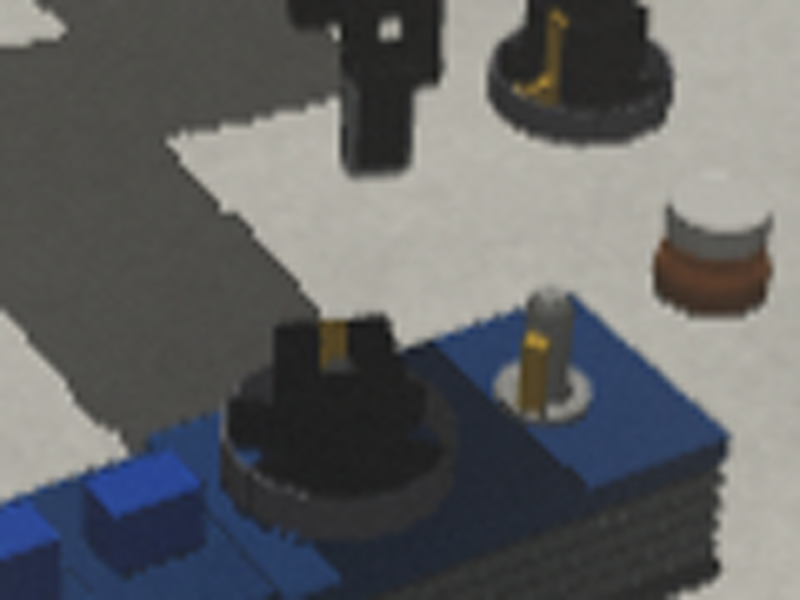

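Call:
step_arm --targets '[[[-3.24,0,0],[0.43,-3.75,-2.1],8.5],[[-3.24,0,0],[0.42,-3.62,-2.31],8.5],[[-3.24,0,0],[0.42,-3.48,-2.51],8.5],[[-3.25,0,0],[0.42,-3.34,-2.7],8.5],[[-3.24,0,0],[0.43,-3.18,-2.89],8.5],[[-3.24,0,0],[0.42,-3.01,-3.06],8.5],[[-3.24,0,0],[0.42,-2.84,-3.23],8.5],[[-3.24,0,0],[0.42,-2.64,-3.38],8.5],[[-3.24,0,0],[0.42,-2.46,-3.53],8.5],[[0,0,0],[0,0,0],8.5]]'

```text
clock: 50.3
tcp_pos: [0.3827, 0.3417, 0.1492]
orientation: [0.533, 0.462, 0.536, -0.464]
wrist_force: [0.8, -0.4, 0.5]
finger_gap: 0.0848
```

Call:
step_arm --targets '[[[0,0,0],[0,0,0],8.5],[[0,0,0],[0,0,0],8.5],[[0,0,0],[0,0,0],8.5],[[0,0,0],[0,0,0],8.5],[[0,0,0],[0,0,0],8.5],[[0,0,0],[0,0,0],8.5],[[0,0,0],[0,0,0],8.5],[[0,0,0],[0,0,0],8.5],[[0,0,0],[0,0,0],8.5],[[0,0,0],[0,0,0],8.5]]'

```text
clock: 51.3
tcp_pos: [0.3865, 0.339, 0.15]
orientation: [0.532, 0.464, 0.533, -0.465]
wrist_force: [0.3, -0.3, 0.1]
finger_gap: 0.0847
```

```bash
python3 plan.py .386 .3389 .006 .136 4
python3 - <<'E'
from h import *
from workcell import *
im=read_camera('scene');cv2.imwrite('pics/s21.png',cv2.resize(im[130:220,340:460,::-1],(800,600),interpolation=cv2.INTER_CUBIC))
im=read_camera('top');cv2.imwrite('pics/t21.png',cv2.resize(im[180:330,190:490,::-1],(800,400),interpolation=cv2.INTER_CUBIC))
E
```

```text
clock 51.3 at [0.3865 0.339  0.15  ] th 0.1361 down [-0.002 -0.    -1.   ] gap 0.0847 F [ 0.3 -0.3  0.1]
[[0.0, -0.01, 0.1], [3.6, -0.01, 0.0]]
[[0.0, -0.0, -0.0], [3.6, -0.01, 0.0]]
[[0.01, -0.0, -0.0], [3.6, -0.01, -0.0]]
[[-0.0, -0.0, -0.0], [3.6, -0.01, -0.0]]
--
```

View pics/s21.png

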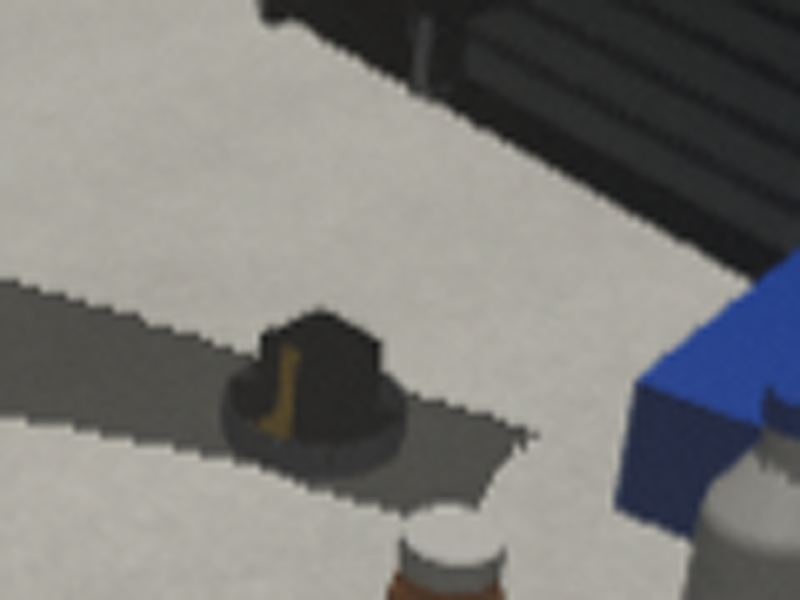

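View pics/t21.png

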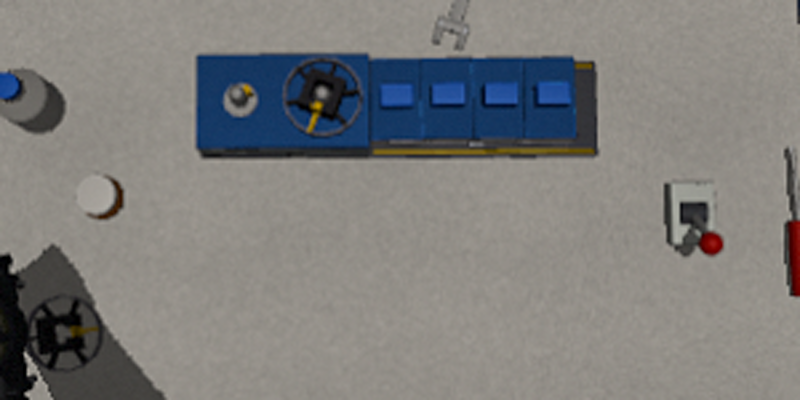

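Call:
step_arm --targets '[[[0,0,0],[4,0,0],8.5],[[0,0,0],[4,0,0],8.5],[[0,0,0],[3.5,0,0],8.5],[[0,0,0],[2.9,0,0],8.5],[[0,0,0],[0,0,0],3.2],[[0,0,0],[0,0,0],3.2],[[0,0,0],[0,0,0],3.2],[[0,0,0],[0,0,0],3.2],[[0,0,0],[0,0,0],3.2],[[0,0,0],[0,0,0],3.2]]'

```text
clock: 52.4
tcp_pos: [0.3879, 0.34, 0.008]
orientation: [0.533, 0.466, 0.533, -0.464]
wrist_force: [-0.4, -0.6, 7.4]
finger_gap: 0.0391
```

```bash
python3 plan.py .386 .339 .16 .136 4 .6328 .1312 .16 .66 8
```

```text
clock 52.4 at [0.3879 0.34   0.008 ] th 0.1361 down [ 0.002  0.002 -1.   ] gap 0.0391 F [-0.4 -0.6  7.4]
[[0.0, -0.12, -0.12], [-3.8, -0.04, 0.01]]
[[0.0, 0.0, 0.0], [-3.8, -0.05, 0.02]]
[[0.0, 0.0, 0.0], [-3.8, -0.05, 0.02]]
[[0.0, 0.0, 0.0], [-3.8, -0.06, 0.02]]
--
[[-3.75, 0.0, 0.0], [0.0, 2.7, 2.99]]
[[-3.75, 0.0, 0.0], [0.0, 2.51, 3.16]]
[[-3.76, 0.0, 0.0], [0.0, 2.29, 3.32]]
[[-3.75, 0.0, 0.0], [0.0, 2.07, 3.46]]
[[-3.75, 0.0, 0.0], [0.0, 1.83, 3.59]]
[[-3.75, 0.0, 0.0], [0.0, 1.6, 3.71]]
[[-3.76, 0.0, 0.0], [0.0, 1.36, 3.8]]
[[-3.75, 0.0, 0.0], [0.0, 1.1, 3.87]]
--
```

Call:
step_arm --targets '[[[0,0,0],[-3.8,0,0],3.2],[[0,0,0],[-3.8,0,0],3.2],[[0,0,0],[-3.8,0,0],3.2],[[0,0,0],[-3.8,0,0],3.2],[[-3.75,0,0],[0,2.7,2.99],3.2],[[-3.75,0,0],[0,2.51,3.16],3.2],[[-3.76,0,0],[0,2.29,3.32],3.2],[[-3.75,0,0],[0,2.07,3.46],3.2],[[-3.75,0,0],[0,1.83,3.59],3.2],[[-3.75,0,0],[0,1.6,3.71],3.2]]'

```text
clock: 53.4
tcp_pos: [0.5728, 0.1818, 0.1582]
orientation: [0.613, 0.351, 0.614, -0.351]
wrist_force: [0.6, 1.4, -0.4]
finger_gap: 0.0387
```

Call:
step_arm --targets '[[[-3.76,0,0],[0,1.36,3.8],3.2],[[-3.75,0,0],[0,1.1,3.87],3.2],[[-0.6,0,0],[0,0,0],3.2],[[0,0,0],[0,0,0],3.2],[[0,0,0],[0,0,0],3.2],[[0,0,0],[0,0,0],3.2],[[0,0,0],[0,0,0],3.2],[[0,0,0],[0,0,0],3.2],[[0,0,0],[0,0,0],3.2],[[0,0,0],[0,0,0],3.2]]'

```text
clock: 54.4
tcp_pos: [0.6333, 0.1315, 0.1577]
orientation: [0.636, 0.307, 0.637, -0.308]
wrist_force: [-0.4, -0.0, -2.7]
finger_gap: 0.0391
```

Call:
step_arm --targets '[[[0,0,0],[0,0,0],3.2],[[0,0,0],[0,0,0],3.2],[[0,0,0],[0,0,0],3.2],[[0,0,0],[0,0,0],3.2],[[0,0,0],[0,0,0],3.2],[[0,0,0],[0,0,0],3.2],[[0,0,0],[0,0,0],3.2],[[0,0,0],[0,0,0],3.2],[[0,0,0],[0,0,0],3.2],[[0,0,0],[0,0,0],3.2]]'

```text
clock: 55.4
tcp_pos: [0.6334, 0.1312, 0.1576]
orientation: [0.636, 0.307, 0.637, -0.308]
wrist_force: [0.0, 0.1, -1.2]
finger_gap: 0.0386
```

```bash
python3 plan.py .6328 .1325 .13 .67 3
python3 - <<'E'
from h import *
from workcell import *
im=read_camera('scene');cv2.imwrite('pics/s22.png',cv2.resize(im[170:260,320:440,::-1],(800,600),interpolation=cv2.INTER_CUBIC))
s=camera_model('scene');a=np.linspace(0,2*np.pi,200)
f=lambda uv:((uv-[320,170]+.5)*6.667-.5)
def ext(x,y,zb):
    P=np.vstack([np.c_[x+.042*np.cos(a),y+.042*np.sin(a),np.full(200,z)] for z in(zb,zb+.018)]);u=f(proj(s,P));return u.min(0).round(),u.max(0).round()
z=get_state()['tcp_pos'][2]-.008
for c in([.6338,.132],[.6338,.134]): print(c,ext(*c,z))
print(f(proj(s,[[.6338,.132,.116],[.6338,.132,.072]])).round())
E
```

```text
clock 55.4 at [0.6334 0.1312 0.1576] th 0.6704 down [-0.002 -0.    -1.   ] gap 0.0386 F [ 0.   0.1 -1.2]
[[0.01, -0.06, 0.08], [0.92, 0.01, -0.05]]
[[0.01, 0.0, -0.0], [0.92, 0.02, -0.04]]
[[0.0, 0.0, -0.0], [0.92, 0.01, -0.05]]
--
[0.6338, 0.132] (array([308., 172.]), array([550., 346.]))
[0.6338, 0.134] (array([312., 171.]), array([554., 345.]))
[[418. 354.]
 [409. 451.]]
```

View pics/s22.png

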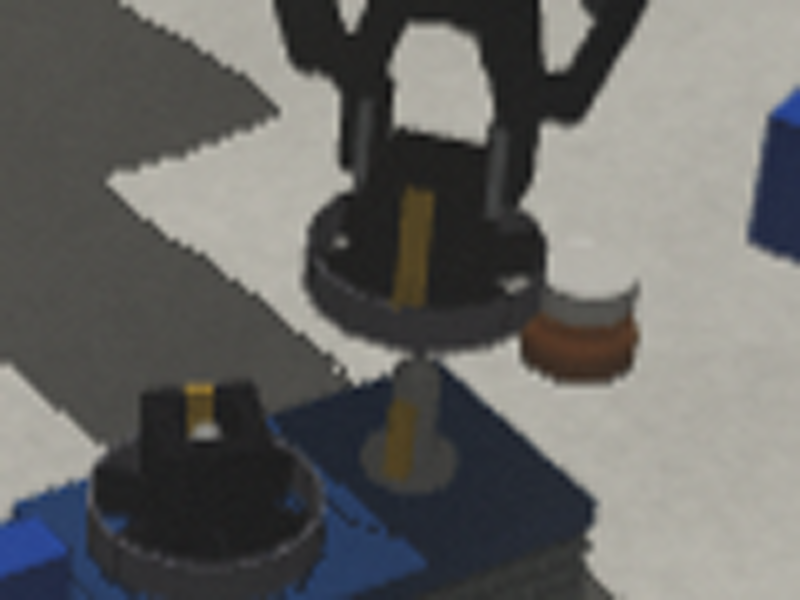

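Call:
step_arm --targets '[[[0,0,0],[1,0.02,-0.07],3.2],[[0,0,0],[1,0.02,-0.07],3.2],[[0,0,0],[0.7,0,0],3.2],[[0,0,0],[0.4,0,0],3.2],[[0,0,0],[0.4,0,0],3.2],[[0,0,0],[0.3,0,0],3.2],[[0,0,0],[0.3,0,0],3.2],[[0,0,0],[0.2,0,0],3.2],[[0,0,0],[0,0,0],3.2],[[0,0,0],[0,0,0],3.2]]'

```text
clock: 56.45
tcp_pos: [0.6328, 0.1325, 0.1147]
orientation: [0.636, 0.307, 0.637, -0.308]
wrist_force: [0.3, 0.0, -1.1]
finger_gap: 0.0388
```

Call:
step_arm --targets '[[[0,0,0],[0.2,0,0],3.2],[[0,0,0],[0.2,0,0],3.2],[[0,0,0],[0.2,0,0],3.2],[[0,0,0],[0.2,0,0],3.2],[[0,0,0],[0.2,0,0],3.2],[[0,0,0],[0.2,0,0],3.2],[[0,0,0],[0,0,0],3.2],[[0,0,0],[0,0,0],3.2],[[0,0,0],[0,0,0],3.2],[[0,0,0],[0,0,0],3.2]]'

```text
clock: 57.45
tcp_pos: [0.6327, 0.1325, 0.1027]
orientation: [0.636, 0.307, 0.637, -0.308]
wrist_force: [-1.1, -0.2, -1.6]
finger_gap: 0.0386
```

Call:
step_arm --targets '[[[0,0,0],[0.4,0,0],3.2],[[0,0,0],[0.4,0,0],3.2],[[0,0,0],[0.4,0,0],3.2],[[0,0,0],[0.4,0,0],3.2],[[0,0,0],[0.3,0,0],3.2],[[0,0,0],[0.2,0,0],3.2],[[0,0,0],[0.1,0,0],3.2],[[0,0,0],[0,0,0],3.2],[[0,0,0],[0,0,0],3.2],[[0,0,0],[0,0,0],3.2]]'

```text
clock: 58.45
tcp_pos: [0.6327, 0.1325, 0.0807]
orientation: [0.636, 0.307, 0.637, -0.308]
wrist_force: [-1.2, -0.6, -1.6]
finger_gap: 0.0387
```

Call:
step_arm --targets '[[[0,0,0],[0.1,0,0],3.2],[[0,0,0],[0.1,0,0],3.2],[[0,0,0],[0.1,0,0],3.2],[[0,0,0],[0,0,0],3.2],[[0,0,0],[0,0,0],8.5],[[0,0,0],[0,0,0],8.5],[[0,0,0],[0,0,0],8.5],[[0,0,0],[-3,0,0],8.5],[[0,0,0],[-4,0,0],8.5],[[0,0,0],[-4,0,0],8.5]]'

```text
clock: 59.45
tcp_pos: [0.6323, 0.1325, 0.1878]
orientation: [0.636, 0.307, 0.638, -0.308]
wrist_force: [0.2, -0.4, -0.9]
finger_gap: 0.0851
```

```bash
python3 plan.py .40 -.06 .2 1.57 7
```

```text
clock 59.45 at [0.6323 0.1325 0.1878] th 0.6704 down [-0.004 -0.    -1.   ] gap 0.0851 F [ 0.2 -0.4 -0.9]
[[-7.36, -0.14, 0.16], [-0.16, -4.31, 0.09]]
[[-7.37, 0.0, -0.0], [-0.18, -4.29, -0.46]]
[[-7.36, 0.0, 0.0], [-0.17, -4.19, -1.0]]
[[-7.36, 0.0, 0.0], [-0.18, -4.02, -1.54]]
[[-7.37, 0.0, 0.0], [-0.17, -3.8, -2.03]]
[[-7.36, 0.0, 0.0], [-0.17, -3.51, -2.51]]
[[-7.36, 0.0, 0.0], [-0.18, -3.15, -2.94]]
--
```

Call:
step_arm --targets '[[[-7.36,0,0],[-0.5,-4.31,0.09],8.5],[[-7.37,0,0],[-0.4,-4.29,-0.46],8.5],[[-7.36,0,0],[-0.2,-4.19,-1.0],8.5],[[-7.36,0,0],[0,-4.02,-1.54],5],[[-7.37,0,0],[0,-3.8,-2.03],2],[[-7.36,0,0],[0,-3.51,-2.51],0],[[-7.36,0,0],[0,-3.15,-2.94],0],[[0,0,0],[0,0,0],0],[[0,0,0],[0,0,0],0],[[0,0,0],[0,0,0],0]]'

```text
clock: 60.45
tcp_pos: [0.4015, -0.0599, 0.1991]
orientation: [0.707, 0.001, 0.707, -0.001]
wrist_force: [0.3, -0.2, 0.5]
finger_gap: -0.0002
```

Run:
```python
from h import *
from workcell import *
im=read_camera('scene');cv2.imwrite('pics/s23.png',cv2.resize(im[180:330,210:410,::-1],(800,600),interpolation=cv2.INTER_CUBIC))
t=camera_model('top');im=read_camera('top');cv2.imwrite('pics/t23.png',cv2.resize(im[185:305,260:420,::-1],(800,600),interpolation=cv2.INTER_CUBIC))
cv2.imwrite('pics/t23b.png',cv2.resize(im[230:300,420:500,::-1],(686,600),interpolation=cv2.INTER_CUBIC))
g=im.astype(float)
R_=np.clip((g[...,0]-np.maximum(g[...,1],g[...,2])-40)/80,0,1);R_[:,:440]=0;R_[:,475:]=0
vv,uu=np.nonzero(R_>.1);w=R_[vv,uu];uv=np.array([(uu*w).sum(),(vv*w).sum()])/w.sum();print('knob',uv,back(t,uv,.095)[0])
for d in silhouettes('top','run_lever'): print(d['p'],d['extent'])
# white box
W=(g.min(2)>165);W[:, :430]=0;W[:,475:]=0;W[:235]=0;W[280:]=0
ys,xs=np.nonzero(W);print(len(xs),cv2.minAreaRect(np.c_[xs,ys].astype(np.float32)))
print(back(t,[xs.mean(),ys.mean()],.025))
```

```text
knob [456.56566304 270.86258808] [ 0.46516268 -0.36584529  0.095     ]
0.4 [451.0, 254.9, 6.4, 15.5]
0 ((0.0, 0.0), (0.0, 0.0), 0.0)
[[nan nan nan]]<stdin>:13: RuntimeWarning: Mean of empty slice.
  ret = ret.dtype.type(ret / rcount)
```

View pics/s23.png

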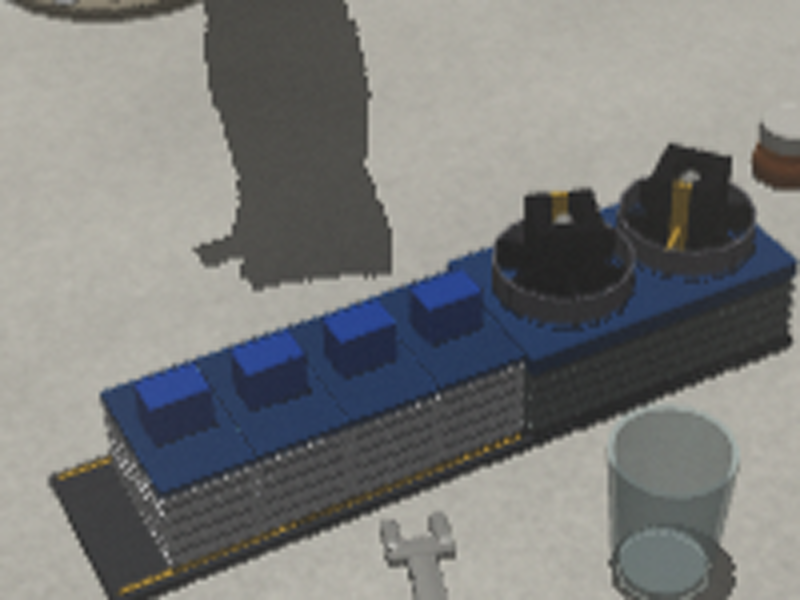

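View pics/t23.png

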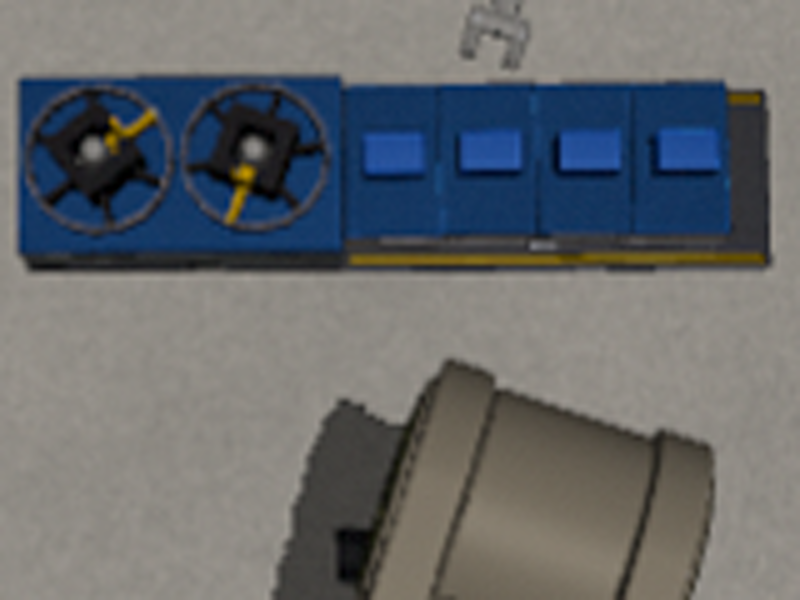

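View pics/t23b.png

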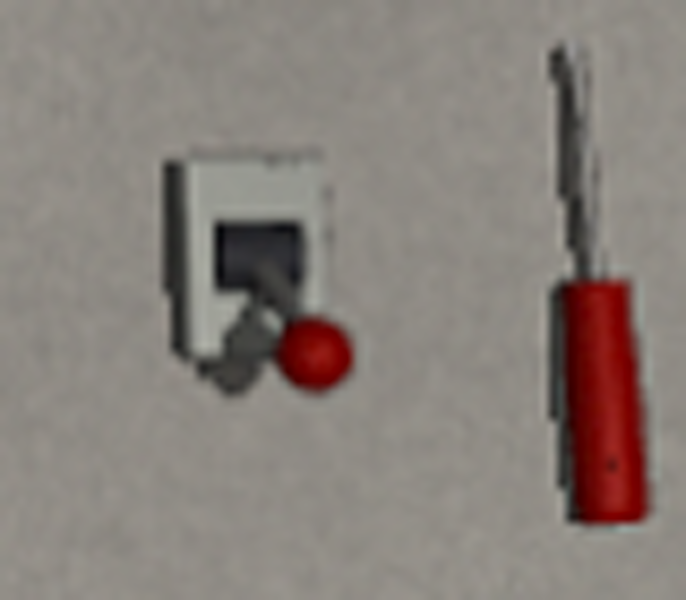

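Run:
```python
from h import *
from workcell import *
t=camera_model('top');im=cv2.imread('pics/top0.png')[:,:,::-1];g=im.astype(float)
bg=np.array([144,140,133.])
win=(250,185,425,250);sl=(slice(185,250),slice(250,425))
D=np.clip(np.abs(g-bg).max(2)/50,0,1)[sl]; B=np.clip(bluef(im)/.75,0,1)[sl]
def parts(q):
    x,y,w=q;e=np.array([-np.sin(w),np.cos(w)]);b=np.array([x,y]);a=b+e*.095;c=b-e*.1295
    return box(*a,w,.104,.19,.068,.068),box(*a,w,.104,.19,.008,.068),box(*c,w,.11,.259,.0,.008)
W=np.ones_like(B);W[22:41,20:70]=0
def f(q,mode):
    P=parts(q);s=0
    if 'b' in mode: s+=(W*(render(t,[P[0]],win)-B)**2).sum()
    if 'p' in mode:
        d=(render(t,[P[2],P[1]],win)-D)**2; s+=d[:,84:].sum()
    return s
for mode in('b','p','bp'):
    q0=np.array([.631,-.009,-.012]);S=np.vstack([q0]+[q0+d for d in np.diag([.006,.006,.03])])
    b=minimize(f,q0,args=(mode,),method='Nelder-Mead',options=dict(initial_simplex=S,xatol=1e-5,fatol=.01,maxiter=400));print(mode,b.x.round(4),round(b.fun,1))
# row now
im=read_camera('top');B=np.clip(bluef(im)/.75,0,1)[sl]
def fr(q):
    x,y,w=q;e=np.array([-np.sin(w),np.cos(w)]);r=np.array([x,y])-e*.112
    L=[box(*r,w,.09,.224,.068,.068)]+[box(*(np.array([x,y])-e*(.028+.056*k)),w,.024,.036,.068,.096) for k in range(4)]
    return ((render(t,L,win)-B)**2)[:,84:].sum()
q0=np.array([.631,-.009,-.012]);S=np.vstack([q0]+[q0+d for d in np.diag([.006,.006,.03])])
b=minimize(fr,q0,method='Nelder-Mead',options=dict(initial_simplex=S,xatol=1e-5,fatol=.01,maxiter=400));print('row',b.x.round(4),round(b.fun,1))
```

```text
b [ 0.6313 -0.0091 -0.0122] 27.4
p [ 0.6306 -0.0083 -0.0151] 79.7
bp [ 0.6309 -0.0088 -0.0175] 111.2
row [ 0.6332 -0.0084 -0.0197] 24.0
```

Run:
```python
from h import *
from workcell import *
t=camera_model('top');win=(250,185,425,250);sl=(slice(185,250),slice(250,425))
im=read_camera('top');b_=bluef(im);B=np.clip(b_/.75,0,1)[sl]
def fr(q):
    x,y,w,L_=q;e=np.array([-np.sin(w),np.cos(w)]);r=np.array([x,y])-e*L_/2
    L=[box(*r,w,.09,L_,.068,.068)]
    return ((render(t,L,win)-B)**2)[:,84:].sum()
q0=np.array([.631,-.009,-.012,.224]);S=np.vstack([q0]+[q0+d for d in np.diag([.006,.006,.03,.006])])
b=minimize(fr,q0,method='Nelder-Mead',options=dict(initial_simplex=S,xatol=1e-5,fatol=.01,maxiter=600));print('row',b.x.round(4),round(b.fun,1))
print('end y',b.x[1]-b.x[3])
# grip block centres via brighter blue
g=im.astype(float);hi=np.clip((g[...,2]-115)/60,0,1)*(b_>.5)
m=(hi>.3).astype(np.uint8);m[:, :328]=0;m[:200]=0;m[235:]=0;m[:,410:]=0
n,l,st,c=cv2.connectedComponentsWithStats(m)
for i in range(1,n):
    if st[i,4]>20: print(st[i,4],back(t,c[i],.096)[0][:2].round(4))
```

```text
row [ 0.6332 -0.0073 -0.0198  0.2248] 24.6
end y -0.2321687112524487
84 [ 0.6318 -0.0932]
87 [ 0.6303 -0.1486]
86 [ 0.6301 -0.2045]
81 [ 0.632  -0.0367]
```

```bash
python3 - <<'E'
from h import *
from workcell import *
t=camera_model('top')
k=np.array([[190,157],[325,152],[195,357],[325,250],[215,225],[302,222],[217,290],[300,290]],float)
uv=(k+.5)/8.571-.5+[420,230]
print(back(t,uv,.025)[:,:2].round(4))
E
python3 plan.py .42 -.36 .15 1.57 9
```

```text
[[ 0.5384 -0.3445]
 [ 0.539  -0.3919]
 [ 0.4689 -0.3426]
 [ 0.5049 -0.3899]
 [ 0.5145 -0.352 ]
 [ 0.5148 -0.3824]
 [ 0.4919 -0.3515]
 [ 0.4912 -0.3804]]
clock 60.7 at [ 0.4011 -0.0594  0.1987] th 1.5713 down [-0.002  0.    -1.   ] gap -0.0 F [-0.   0.6  0.2]
[[0.01, -0.12, -0.01], [0.54, -3.34, 0.21]]
[[0.01, 0.0, -0.0], [0.54, -3.34, 0.21]]
[[0.01, 0.0, -0.0], [0.54, -3.34, 0.21]]
[[0.0, 0.0, -0.0], [0.54, -3.34, 0.21]]
[[0.01, 0.0, -0.0], [0.55, -3.34, 0.21]]
[[0.01, 0.0, -0.0], [0.54, -3.34, 0.21]]
[[0.01, 0.0, -0.0], [0.54, -3.34, 0.21]]
[[0.01, 0.0, -0.0], [0.54, -3.34, 0.21]]
[[0.01, 0.0, -0.0], [0.54, -3.34, 0.21]]
--
```

Call:
step_arm --targets '[[[0,0,0],[0.5,-3.41,0.05],0],[[0,0,0],[0.5,-3.41,0.05],0],[[0,0,0],[0.5,-3.41,0.05],0],[[0,0,0],[0.5,-3.41,0.05],0],[[0,0,0],[0.5,-3.41,0.05],0],[[0,0,0],[0.5,-3.41,0.05],0],[[0,0,0],[0.5,-3.41,0.05],0],[[0,0,0],[0.5,-3.41,0.05],0],[[0,0,0],[0.5,-3.41,0],0],[[0,0,0],[0,0,0],0]]'

```text
clock: 61.7
tcp_pos: [0.4046, -0.3704, 0.1524]
orientation: [0.706, 0.001, 0.708, -0.001]
wrist_force: [-0.9, -0.2, 0.4]
finger_gap: 0.0005
```

Call:
step_arm --targets '[[[0,0,0],[3,0,0],0],[[0,0,0],[3,0,0],0],[[0,0,0],[3,0,0],0],[[0,0,0],[0,0,0],0],[[0,0,0],[0,0,0],0],[[0,0,0],[0,0,0],0],[[0,0,0],[0,0,0],0],[[0,0,0],[0,0,0],0],[[0,0,0],[0,0,0],0],[[0,0,0],[0,0,0],0]]'

```text
clock: 62.7
tcp_pos: [0.4042, -0.3671, 0.0644]
orientation: [0.707, 0.0, 0.708, -0.0]
wrist_force: [-0.3, 0.7, -0.4]
finger_gap: -0.0001
```

```bash
python3 plan.py .49 -.366 .0635 1.57 5;python3 - <<'E'
from h import *
from workcell import *
im=read_camera('scene');cv2.imwrite('pics/s24.png',cv2.resize(im[220:320,120:240,::-1],(720,600),interpolation=cv2.INTER_CUBIC))
E
```

```text
clock 62.7 at [ 0.4042 -0.3671  0.0644] th 1.57 down [-0.001 -0.001 -1.   ] gap -0.0001 F [-0.3  0.7 -0.4]
[[-0.0, -0.07, 0.03], [0.02, 0.02, 1.72]]
[[-0.0, -0.0, 0.0], [0.01, 0.03, 1.71]]
[[-0.0, -0.0, 0.0], [0.02, 0.02, 1.72]]
[[-0.0, -0.0, 0.0], [0.02, 0.02, 1.71]]
[[-0.0, -0.0, 0.0], [0.02, 0.02, 1.72]]
--
```

View pics/s24.png

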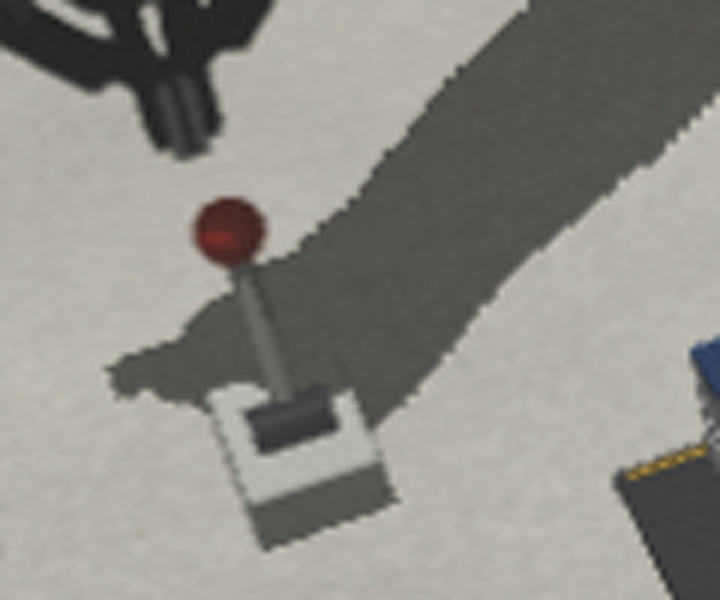

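Call:
step_arm --targets '[[[0,0,0],[0,0,1.2],0],[[0,0,0],[0,0,1.2],0],[[0,0,0],[0,0,1.2],0],[[0,0,0],[0,0,1.2],0],[[0,0,0],[0,0,1.2],0],[[0,0,0],[0,0,1.2],0],[[0,0,0],[0,0,1.2],0],[[0,0,0],[0,0,1.2],0],[[0,0,0],[0,0,0],0],[[0,0,0],[0,0,0],0]]'

```text
clock: 63.75
tcp_pos: [0.5004, -0.3667, 0.0635]
orientation: [0.706, 0.0, 0.708, 0.0]
wrist_force: [0.9, 0.4, 0.8]
finger_gap: -0.0001
```

Call:
step_arm --targets '[[[0,0,0],[0,0,0.4],0],[[0,0,0],[0,0,0.4],0],[[0,0,0],[0,0,0.4],0],[[0,0,0],[0,0,0.4],0],[[0,0,0],[0,0,0.2],0],[[0,0,0],[0,0,0],0],[[0,0,0],[0,0,0],0],[[0,0,0],[0,0,0],0],[[0,0,0],[0,0,0],0],[[0,0,0],[0,0,0],0]]'

```text
clock: 64.75
tcp_pos: [0.5176, -0.3669, 0.0636]
orientation: [0.706, 0.0, 0.708, -0.0]
wrist_force: [-5.2, -0.5, 0.8]
finger_gap: 0.0
```

```bash
python3 plan.py;python3 - <<'E'
from h import *
from workcell import *
im=read_camera('scene');cv2.imwrite('pics/s25.png',cv2.resize(im[220:320,120:240,::-1],(720,600),interpolation=cv2.INTER_CUBIC))
E
```

```text
clock 64.75 at [ 0.5176 -0.3669  0.0636] th 1.5697 down [-0.003  0.    -1.   ] gap 0.0 F [-5.2 -0.5  0.8]
```

View pics/s25.png

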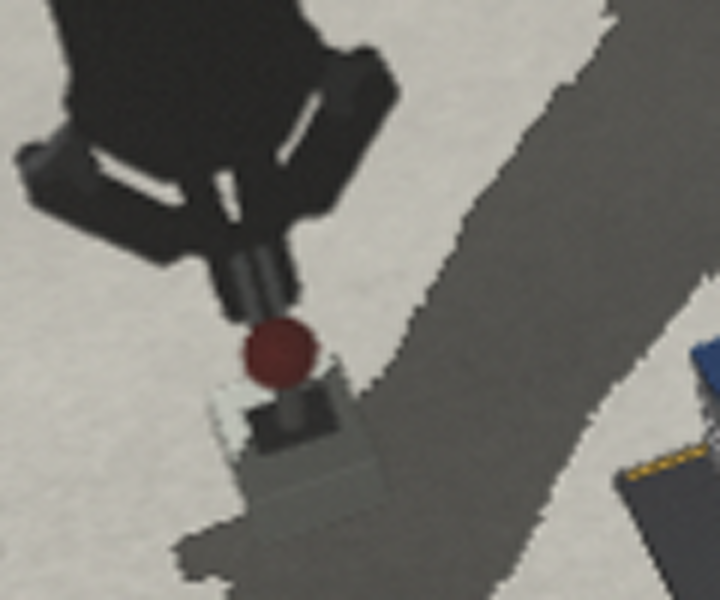

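Call:
step_arm --targets '[[[0,0,0],[0,0,0.3],0],[[0,0,0],[0,0,0.2],0],[[0,0,0],[0,0,0],0],[[0,0,0],[0,0,0],0],[[0,0,0],[0,0,0],0],[[0,0,0],[0,0,0],0],[[0,0,0],[0,0,0],0],[[0,0,0],[0,0,0],0],[[0,0,0],[0,0,0],0],[[0,0,0],[0,0,0],0]]'

```text
clock: 65.8
tcp_pos: [0.518, -0.3669, 0.0634]
orientation: [0.703, 0.001, 0.711, -0.001]
wrist_force: [-17.0, -0.8, 6.0]
finger_gap: 0.0
```

At the stop (17 N with only 0.4 mm of motion). Back off and rise.

Call:
step_arm --targets '[[[0,0,0],[0,0,-1],0],[[0,0,0],[0,0,-2],0],[[0,0,0],[0,0,-3],0],[[0,0,0],[-2,0,-3],0],[[0,0,0],[-4,2,-2],0],[[0,0,0],[-4,4,0],0],[[0,0,0],[0,4.5,0],0],[[0,0,0],[0,4.5,0],0],[[0,0,0],[0,4.5,0],0],[[0,0,0],[0,0,0],0]]'

```text
clock: 66.8
tcp_pos: [0.4137, -0.1718, 0.16]
orientation: [0.707, -0.001, 0.707, 0.002]
wrist_force: [0.4, 1.1, -0.2]
finger_gap: -0.0
```

Run:
```python
from h import *
from workcell import *
im=read_camera('scene');cv2.imwrite('pics/s26.png',cv2.resize(im[130:370,90:480,::-1],(800,492),interpolation=cv2.INTER_CUBIC))
t=camera_model('top');im=read_camera('top');cv2.imwrite('pics/t26.png',cv2.resize(im[110:310,100:500,::-1],(800,400),interpolation=cv2.INTER_CUBIC))
g=im.astype(float)
R_=np.clip((g[...,0]-np.maximum(g[...,1],g[...,2])-40)/80,0,1);R_[:,:435]=0;R_[:,475:]=0
vv,uu=np.nonzero(R_>.1);w=R_[vv,uu];uv=np.array([(uu*w).sum(),(vv*w).sum()])/w.sum();print('knob',uv,back(t,uv,.092)[0])
```

```text
knob [455.36665612 243.88263208] [ 0.54204567 -0.36757428  0.092     ]
```

View pics/s26.png

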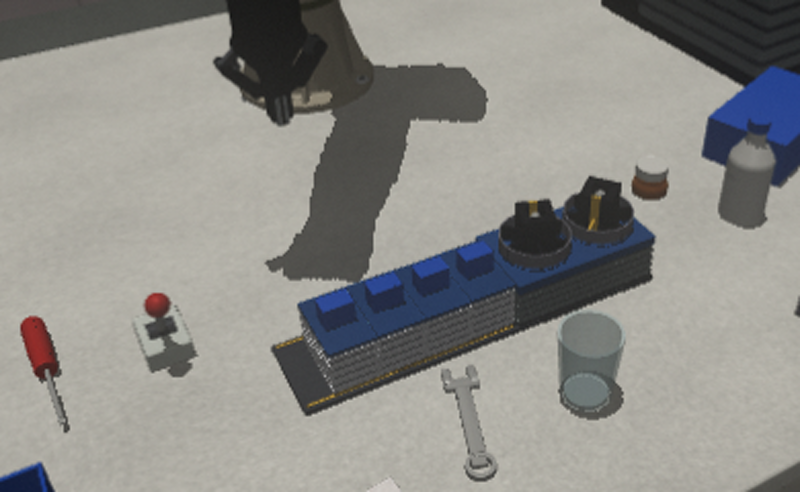

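View pics/t26.png

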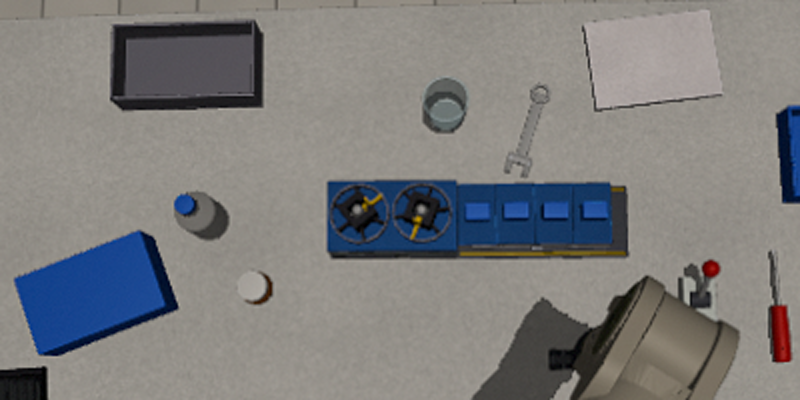

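```bash
python3 -c "
from workcell import *
print(hand_in()); print(get_state()['clock'])"
```

```text
the job is handed in; nothing more can be done
None
the job is handed in; nothing more can be done
```

The pump is back together and I handed it in at about 67 s of robot time. Hand-in gives no verdict, so what follows rests on my own checks.

- **Stages:** All four stand in line beside the drive block. I pushed each one up against its neighbour until the contact force rose to 14–20 N. In the last measurement their grip blocks were 55.4–56.5 mm apart, 167.8 mm in total against an ideal 168 mm, so I saw no gaps.
- **Fans:** Both dropped onto their own shafts with no measurable resistance, down to within about a millimetre of seat height on the arm's reading. The pictures show both fully home with the keyways on the keys.
- **Run lever:** I pushed it last, until it stopped moving at 17 N. The knob then measured x = 0.542 m, which matches its far end. In the last pictures the other things on the bench look unmoved; I checked those by eye only.

**Checks that disagreed:**
- **Row position:** The top camera puts the row of stages about 1–2 mm off the bed centreline, on the side away from the robot. That is about the size of the camera error, so I left it.
- **Gripper height:** The fingertips sit about 22 mm higher than the reported tool position. Because of that my first grasp closed above the stage's grip block. I opened, lowered the arm and re-gripped, and nothing was moved by the miss.

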